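# Pack a pair of die plates with a separator

## Task

Pack the pair of die plates: first lay the large separator sheet squarely on the smaller die plate waiting on its wooden block. Then slide the larger die plate forward along its rail, out from under the steel lip and the rod guard, and lay it flat and squarely on the separator. Do not knock the guard, keep the smaller plate centred on its block, and leave everything else on the bench where it is.

Things in the scene. Friction and masses are not known exactly. Their poses are not given: they have to be found in the camera images.
- rack: Fixed wooden die rack. Origin on the bench under the middle of its rail; its x axis runs along the rail from the open front end (-x, nearer the robot) to the back. Rail 220 mm long (x -110 to +110), 40 mm wide, top 35 mm above the bench, sides free ahead of the lip. Foot 12 mm high, 170 mm wide, at x +50 to +120 mm. Back stop at x +103 mm.
- lip_edge (a point): Middle of the lower front edge of the rack's dark steel lip, which bridges the rail from here 48 mm backwards (x +52 to +100 in the rack's axes, same axes here). Lip underside 59 mm, top 68 mm above the bench; 124 mm wide, on side blocks at y 44 to 62 mm either side. The larger die plate starts with its back part under it.
- guard: Level steel rod grille fixed over the rack as a guard (origin and axes those of the rack): a front rod across at x +22, a back rod at x +112, side rods at y +-72 and one in the middle; rods 10 mm thick, centred 165 mm above the bench, on two thin posts at the back corners. It bars a gripper from straight above: reach under its front rod, tool leaning back to the rail's front about 35 to 45 degrees from vertical, fingers pointing forward and down. Not to be struck.
- upper_c (a point): Centre (half-way up) of the larger die plate: aluminium, 92 mm along its x, 62 mm along its y, 18 mm thick, about 0.27 kg, loose. It lies flat on the rail, x along the rail, its front 40 to 50 mm sticking out ahead of the lip, about 6 mm of clearance under the lip; wider than the rail, so that it can be gripped across its 62 mm sides.
- lower_c (a point): Centre (half-way up) of the smaller die plate: aluminium, 86 x 52 mm (x, y), 18 mm thick, about 0.22 kg, lying flat and loose on its wooden block.
- sep_c (a point): Centre (half-way up) of the large separator sheet: stiff brown board 92 x 57 mm (x, y), 5 mm thick, about 25 g, lying flat and loose on the other wooden block, which is narrower than it, so that fingers pass down beside its 57 mm sides.
- stack_block: Fixed wooden block 80 x 40 mm (x, y), 30 mm high, under the smaller die plate; origin at the centre of its underside on the bench.
- sheet_block: Fixed wooden block 80 x 40 mm (x, y), 30 mm high, under the separator sheet at the start; origin at the centre of its underside on the bench. The two blocks stand left and right of the rack, either way round.
- tin_c (a point): Bystander: low round steel tin, 44 mm across, 32 mm high; stands to the left (+y of the rack) of the rail. Its place only; leave it alone.
- bench_block_c (a point): Bystander: steel bench block 60 x 60 x 22 mm, lying to the right (-y of the rack) of the rail. Its place only; leave it alone.
- brush_pot_c (a point): Bystander: terracotta-coloured pot 72 mm across, 85 mm high, with brushes reaching 175 mm up. Its place only; leave it alone.
- mandrel_c (a point): Bystander: standing steel ring mandrel, foot 56 mm across, 150 mm high. Its place only; leave it alone.
- mallet_c (a point): Bystander: hammer 220 mm long lying on the bench near the robot. Its place only; leave it alone.
- pliers_c (a point): Bystander: pliers about 115 mm long lying on the bench. Its place only; leave it alone.
- offcut_c (a point): Bystander: small offcut of separator board 60 x 38 x 5 mm lying flat on the bench: not the separator sheet. Its place only; leave it alone.
Mind the look-alikes: they are no part of the job. What is shaped like the part that bears sep_c but blue is not meant. What is shaped like the part that bears lower_c but yellow is not meant.

How it is judged:
By the outcome, as a careful person would: the job done as asked, in the order asked, and still so for the second after the job is handed in, with the robot touching nothing.
It also fails if it takes over 72 s, if anything falls off the work surface, if the arm or the gripper's body presses on something with over 40 N, if the wrist force passes 120 N, or if a joint passes its speed limit or range.

## Robot

A 6-joint arm with a two-finger parallel gripper is mounted at the origin on the work surface. World frame = base frame: x ahead of the robot, y to its left, z up, the work surface at z = 0. Lengths are in mm, angles in rad, forces in N, time in s.
With the tool pointing down it reaches from about 350 to 975 mm from the base axis. Payload 7.1 kg.
Tool frame: the origin (TCP) lies between the finger pads; the fingertips stand 19 mm ahead of it and the grasp point (between the pads) is the TCP; z points along the fingers, y is the line along which they close (so a half turn about z gives the same grasp; the last joint's range is limited). The gripper opens to 88 mm and grips with 3 to 60 N. Pads are 20 mm wide; open, the fingers measure 115 mm over their backs; the gripper's body (75 mm by 178 mm) begins 61 mm behind the grasp point.
Start: joints at [-1.132, 0.423, 1.63, -0, 1.089, -0.019], TCP at [276.249, -560.617, 241.675] pointing down, gripper open.
Joint ranges: [-3, 3], [-0.9, 2.11], [0.09, 2.58], [-1.31, 4.45], [0.11, 2.69], [-2.54, 2.54]. Speed limits (rad/s): [2.39, 2.39, 3.01, 3.14, 3.14, 3.14].

## Interface

Orientations are given as a rotation vector (axis times angle).
In Python, from workcell import ctrl gives the robot as it stands.
- The arm moves only by the tool arm_command, never from a script. Its argument "series" is a list of rows, each an object with "linear": the shift along the tool's x, y, z in m, a list of three; "turn": the turn about the tool's z in rad. A call has 1 to 10 rows; each row shifts and turns the commanded pose from where the row before left it, along the tool's axes as they then stand; what a row does not reach is not made up. A row lasts 1/10 s, in which the tool goes at most 50 mm and 8.59 degrees, less where a joint would pass 70% of its speed; a pose out of reach is approached as far as the arm can. A call with a gripper value outside its range is refused whole. "jaw" is the opening, from -1 (shut) to 1 (fully open), set as the call begins (left out, the last holds). The fingers move at their own pace and stop on an object; the grip force is fixed at half the most. Time passes only in rows, so rows that do not move let the fingers close. It gives the time, the measured TCP pose, the force, the opening and the grip force at its end, in the units of the state.
- ctrl.get_obs(): the state, without advancing time (a new reading comes with each control period).
- ctrl.get_image(name): name is "scene" or "top"; returns a dict with "frame" (480x640x3 uint8, blue, green, red), "fx", "fy", "cx", "cy" (pixels), "rvec" (rotation vector, rad) and "tvec" (3), from world to camera coordinates, as OpenCV has them. Camera axes: x right, y down, z forward; pixel columns grow to the right and rows downward; lengths in mm; the calibration is good to about 2 mm. A picture is of the moment at which its call begins. There is no depth.
- ctrl.close_job(): hands the job in; it is judged then, once.
The state is a dict: "t": time; "qpos": joint angles; "qvel": joint speeds; "joint_torque": joint torques, N m; "ee_pos": TCP position; "orientation": TCP orientation; "ft_force": force on the tool from outside, world axes, zero at the start; "moment": the same for the moment, N m; "width": finger opening in mm; "grasp_force": force on a finger pad.
Only numpy, scipy, OpenCV 4.12 (cv2) and the standard library are available. Lean on these libraries where they do the work, as an engineer would, in place of code of your own. Each camera call takes 0.05 s, during which the arm holds its last target. There are 200 camera calls.

## Working session

There is one attempt and no reset: what is moved stays moved. The work goes in short steps, Python scripts to look and compute and a tool call to move; the robot and the scene stay as the last step left them, time stands still between calls to the robot, and variables do not carry over. Pictures are saved under pics/ and viewed, at most 11 in all, crops included, and the job is handed in when it is done.

Besides the shell and the picture viewer there is one more tool, called after ">>>" as name([rows], argument=value, ...), one row to a line, values as JSON. arm_command: Moves the arm, as the interface text tells. Its arguments: {"type":"object","properties":{"series":{"type":"array"},"jaw":{"type":"number"}},"required":["series"]}

```bash
mkdir -p pics
python3 - <<'E'
from workcell import ctrl
import cv2,numpy as np,json
for n in("scene","top"):
    d=ctrl.get_image(n);cv2.imwrite(f"pics/{n}0.png",d["frame"])
    print(n,[d[k] for k in("fx","fy","cx","cy")],d["rvec"],d["tvec"], (-cv2.Rodrigues(np.array(d["rvec"],float))[0].T@np.array(d["tvec"],float).reshape(3)).round())
o=ctrl.get_obs();print(o)
E
```

```text
scene [519.2741384122871, 519.2741384122871, 309.40003719466415, 233.1478638995614] [ 0.6575978   2.48363582 -1.35864251] [ 508.97072691  -63.17575215 1232.66736109] [963. 686. 619.]
top [461.0707362080007, 461.0707362080007, 323.6912361592093, 242.2822986406634] [ 2.15279488 -2.10806046  0.20515839] [ -70.99571345  553.81916832 1121.56078858] [ 343.  -50. 1204.]
{'t': 0.1, 'qpos': array([-1.13199163e+00,  4.23755013e-01,  1.63058183e+00, -1.78880538e-05,
        1.08861031e+00, -1.90106544e-02]), 'qvel': array([ 5.24916440e-04, -1.38524818e-03, -3.39714080e-03, -1.19458112e-03,
        6.25992001e-05, -1.83275620e-04]), 'joint_torque': array([-1.08568740e-03, -5.45618105e+01, -2.74322337e+01,  6.45156065e-02,
        1.88498822e-02, -8.83321559e-05]), 'ee_pos': array([ 276.05918431, -560.21104862,  240.99776354]), 'orientation': array([-3.05835371e+00, -7.12583649e-01,  4.67458757e-04]), 'ft_force': array([0.45462984, 0.34251795, 0.02727645]), 'moment': array([-0.0138439 ,  0.03492998, -0.01414877]), 'grasp_force': 0.0, 'width': 88.01447921910784}
```

View pics/scene0.png

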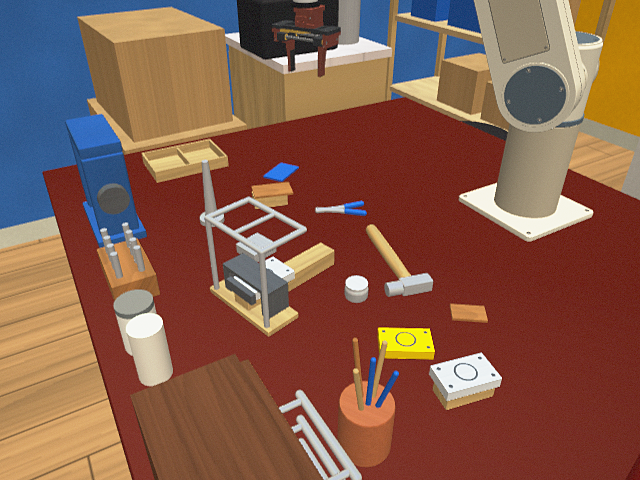

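View pics/top0.png

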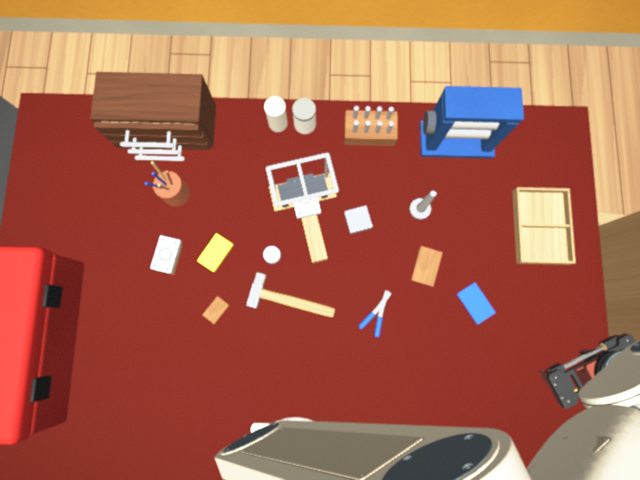

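The top view shows the silver die plate at (166,255) and its yellow look-alike at (215,253). The brown sheet on its block is at (427,266), the blue look-alike at (476,303), and the small offcut at (216,310). The rack rail runs from (316,260) up to the guard at (303,182), with the tin at (272,255), the bench block at (358,220) and the mandrel at (421,208). The silver plate and the brown raised sheet match the description, so I'll confirm both in enlarged crops.

Run:
```python
import cv2,numpy as np
t=cv2.imread("pics/top0.png");s=cv2.imread("pics/scene0.png")
def c(im,x,y,w,h,k):return cv2.resize(im[y:y+h,x:x+w],None,fx=k,fy=k,interpolation=cv2.INTER_CUBIC)
# top row: plate 50x50 x6, sheet, ; bottom: rack
a=c(t,141,230,50,50,6);b=c(t,402,241,50,50,6);r=c(t,260,145,80,120,5)
L=np.vstack([a,b]);print(L.shape,r.shape)
out=np.hstack([L,r]);cv2.imwrite("pics/c1.png",out)
```

```text
(600, 300, 3) (600, 400, 3)
```

View pics/c1.png

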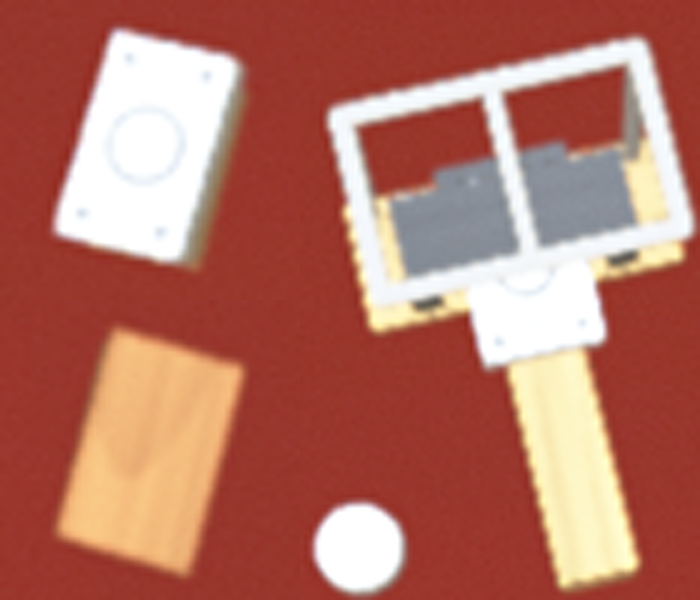

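The crop confirms the silver plate with its circle (corners (117,30),(242,64),(185,264),(54,230)) and the brown sheet ((115,327),(244,367),(188,577),(57,536)). The larger plate's front corners are (606,341) and (486,367), and the rail's front corners are (637,568) and (560,589).

```bash
cat > h.py <<'E'
import cv2,numpy as np
CAM={"top":((461.0707,323.6912,242.2823),(2.15279488,-2.10806046,.20515839),(-70.99571,553.81917,1121.56079)),
"scene":((519.27414,309.40004,233.14786),(.6575978,2.48363582,-1.35864251),(508.97073,-63.17575,1232.66736))}
def world(n,uv,z):
    (f,cx,cy),r,t=CAM[n];R=cv2.Rodrigues(np.array(r))[0];C=-R.T@np.array(t)
    uv=np.atleast_2d(np.array(uv,float));d=np.c_[(uv[:,0]-cx)/f,(uv[:,1]-cy)/f,np.ones(len(uv))]@R
    return C+d*((z-C[2])/d[:,2])[:,None]
def proj(n,P):
    (f,cx,cy),r,t=CAM[n];return cv2.projectPoints(np.atleast_2d(np.array(P,float)),np.array(r),np.array(t),np.array([[f,0,cx],[0,f,cy],[0,0,1]]),None)[0][:,0]
def crop(p,x0,y0,k): return (np.array(p,float)+.5)/k-.5+[x0,y0]
E
python3 - <<'E'
from h import *
def rect(P):
    c=P[:,:2].mean(0);e=[P[(i+1)%4]-P[i] for i in range(4)]
    l=(e[1]-e[3])[:2]/2;w=(e[0]-e[2])[:2]/2
    return c.round(1),"long",np.linalg.norm(l).round(1),np.degrees(np.arctan2(-l[1],-l[0])).round(1),"short",np.linalg.norm(w).round(1),np.degrees(np.arctan2(w[1],w[0])).round(1)
print("plate",rect(world("top",crop([(117,30),(242,64),(185,264),(54,230)],141,230,6),48)))
print("sheet",rect(world("top",crop([(115,27),(244,67),(188,277),(57,236)],402,241,6),35)))
f=lambda p,z:world("top",crop(np.array(p)-[300,0],260,145,5),z)[:,:2].round(1)
print("upfront",f([(486,367),(606,341),(470,290),(592,265)],53).tolist())
R=f([(560,589),(637,568),(508,365),(586,347)],35);print("rail",R.tolist())
a=R[2:].mean(0)-R[:2].mean(0);print("dir",np.degrees(np.arctan2(a[1],a[0])))
G=f([(330,108),(643,38),(692,233),(378,304)],167);print("guard",G.tolist())
print("tin",f([(359,547)],32),"pot,mandrel",world("top",[(421,209)],0),world("top",[(172,192)],50),world("top",[(358,220)],22),world("top",[(272,255)],32))
E
```

```text
plate (array([516.9, 339.7]), 'long', np.float64(87.6), np.float64(-12.0), 'short', np.float64(56.5), np.float64(-103.6))
sheet (array([ 502.9, -324.7]), 'long', np.float64(94.4), np.float64(-16.1), 'short', np.float64(57.6), np.float64(-106.4))
upfront [[616.5, 10.8], [631.6, -50.4], [657.1, 20.3], [671.9, -42.3]]
rail [[505.2, -29.6], [516.9, -68.8], [622.1, 0.3], [632.7, -40.0]]
dir 14.15784120045021
guard [[712.9, 82.0], [751.3, -64.8], [655.8, -89.4], [618.2, 55.7]]
tin [[525.1  74.2]] pot,mandrel [[ 661.65911318 -320.44969288    0.        ]] [[678.91626243 335.59294562  50.        ]] [[ 622.1483599  -148.70733778   22.        ]] [[522.53965619  72.56648255  32.        ]]
```

>>> arm_command([
  {"linear": [0,0,0],"turn": 0.148},
  {"linear": [0,0,0],"turn": 0.148},
  {"linear": [0,0,0],"turn": 0.148},
  {"linear": [0,0,0],"turn": 0.148},
  {"linear": [0,0,0],"turn": 0.148},
], jaw=1)

```text
t: 0.6
ee_pos: [276.1, -560.3, 241.2]
orientation: [-3.108, 0.451, 0.001]
ft_force: [-1.4, 0.1, 1.3]
width: 87.7
grasp_force: 0.0
```

>>> arm_command([
  {"linear": [0.019,-0.036,0],"turn": 0},
  {"linear": [0.019,-0.036,0],"turn": 0},
  {"linear": [0.019,-0.036,0],"turn": 0},
  {"linear": [0.019,-0.036,0],"turn": 0},
  {"linear": [0.019,-0.036,0],"turn": 0},
  {"linear": [0.019,-0.036,0],"turn": 0},
  {"linear": [0.019,-0.036,0],"turn": 0},
  {"linear": [0.019,-0.036,0],"turn": 0},
  {"linear": [0,0,0.03],"turn": 0},
  {"linear": [0,0,0],"turn": 0},
])

```text
t: 1.6
ee_pos: [501.2, -323.9, 208.4]
orientation: [-3.108, 0.438, 0.009]
ft_force: [-0.8, 0.7, -0.5]
width: 87.5
grasp_force: 0.0
```

```bash
cat >> h.py <<'E'
from scipy.spatial.transform import Rotation as Ro
def plan(o,target,yaw):  # yaw deg of tool x, tool down
    R=Ro.from_rotvec(o["orientation"]).as_matrix();x=np.degrees(np.arctan2(R[1,0],R[0,0]))
    p=np.array(o["ee_pos"]);dy=(x-yaw+90)%180-90
    c=np.radians(x-dy);Rn=np.array([[np.cos(c),np.sin(c),0],[np.sin(c),-np.cos(c),0],[0,0,-1]])
    print("t",round(o["t"],1),"pos",p.round(1),"xyaw",x.round(1),"tilt",np.degrees(np.arccos(-R[2,2])).round(2),"zax",R[:,2].round(3),"turn",np.radians(dy).round(3),"then shift",((np.array(target)-p)@Rn).round(1),"now-frame",((np.array(target)-p)@R).round(1),"w",round(o["width"],1),"F",np.round(o["ft_force"],1),"g",round(o["grasp_force"],1))
E
python3 -c "
from h import *
from workcell import ctrl
plan(ctrl.get_obs(),(503,-325,46),-16.2)
d=ctrl.get_image('top')['frame'];s=ctrl.get_image('scene')['frame']
import cv2
u=proj('scene',[(503,-325,35),(517,340,48)]).round();print(u)
def z(im,x,y,w,h,k):return cv2.resize(im[y:y+h,x:x+w],None,fx=k,fy=k,interpolation=cv2.INTER_CUBIC)
cv2.imwrite('pics/c2.png',np.hstack([z(s,222,120,100,150,4),z(s,415,340,100,150,4)]))
"
```

```text
t 1.6 pos [ 501.2 -323.9  208.4] xyaw -16.0 tilt 0.37 zax [-0.005  0.004 -1.   ] turn 0.003 then shift [  2.    0.5 162.4] now-frame [  3.    0.8 162.4] w 87.5 F [-0.8  0.7 -0.5] g 0.0
[[272. 188.]
 [466. 370.]]Traceback (most recent call last):
  File "<string>", line 9, in <module>
    cv2.imwrite('pics/c2.png',np.hstack([z(s,222,120,100,150,4),z(s,415,340,100,150,4)]))
                              ~~~~~~~~~^^^^^^^^^^^^^^^^^^^^^^^^^^^^^^^^^^^^^^^^^^^^^^^^^
    return _nx.concatenate(arrs, 1, dtype=dtype, casting=casting)
           ~~~~~~~~~~~~~~~^^^^^^^^^^^^^^^^^^^^^^^^^^^^^^^^^^^^^^^
ValueError: all the input array dimensions except for the concatenation axis must match exactly, but along dimension 0, the array at index 0 has size 600 and the array at index 1 has size 560
```

Both scene-camera reprojections land on the parts, at (272,188) and (466,370), so I'm descending onto the sheet.

>>> arm_command([
  {"linear": [0.001,0,0.03],"turn": 0},
  {"linear": [0.001,0,0.03],"turn": 0},
  {"linear": [0,0,0.03],"turn": 0},
  {"linear": [0,0,0.03],"turn": 0},
  {"linear": [0,0,0.02],"turn": 0},
  {"linear": [0,0,0.01],"turn": 0},
  {"linear": [0,0,0.01],"turn": 0},
  {"linear": [0,0,0.002],"turn": 0},
  {"linear": [0,0,0],"turn": 0},
  {"linear": [0,0,0],"turn": 0},
])

```text
t: 2.7
ee_pos: [504.9, -327.4, 50.7]
orientation: [3.11, -0.442, 0.002]
ft_force: [0.3, 0.3, -0.4]
width: 87.5
grasp_force: 0.0
```

>>> arm_command([
  {"linear": [0,0,0],"turn": 0},
  {"linear": [0,0,0],"turn": 0},
  {"linear": [0,0,0],"turn": 0},
  {"linear": [0,0,0],"turn": 0},
  {"linear": [0,0,0],"turn": 0},
  {"linear": [0,0,0],"turn": 0},
  {"linear": [0,0,0],"turn": 0},
  {"linear": [0,0,0],"turn": 0},
  {"linear": [0,0,0],"turn": 0},
  {"linear": [0,0,0],"turn": 0},
], jaw=-1)

```text
t: 3.7
ee_pos: [504.4, -326.9, 49.8]
orientation: [3.11, -0.442, 0.0]
ft_force: [-1.2, 1.3, 3.3]
width: 56.2
grasp_force: 30.0
```

```bash
python3 -c "
from h import *
from workcell import ctrl
plan(ctrl.get_obs(),(503,-325,46),-16.2)
"
```

```text
t 3.7 pos [ 504.4 -326.9   49.8] xyaw -16.2 tilt 0.01 zax [ 0. -0. -1.] turn 0.001 then shift [-1.9 -1.4  3.8] now-frame [-1.9 -1.4  3.8] w 56.2 F [-1.2  1.3  3.3] g 30.0
```

>>> arm_command([
  {"linear": [0,0,0],"turn": 0},
  {"linear": [0,0,0],"turn": 0},
  {"linear": [0,0,0],"turn": 0},
  {"linear": [-0.001,0,0.003],"turn": 0},
  {"linear": [-0.001,0,0.002],"turn": 0},
  {"linear": [0,0,0],"turn": 0},
  {"linear": [0,0,0],"turn": 0},
], jaw=0.6)

```text
t: 4.4
ee_pos: [502.3, -326.3, 44.5]
orientation: [-3.11, 0.442, 0.0]
ft_force: [0.6, 0.5, -0.5]
width: 70.1
grasp_force: 0.0
```

>>> arm_command([
  {"linear": [0,0,0],"turn": 0},
  {"linear": [0,0,0],"turn": 0},
  {"linear": [0,0,0],"turn": 0},
  {"linear": [0,0,0],"turn": 0},
  {"linear": [0,0,0],"turn": 0},
  {"linear": [0,0,0],"turn": 0},
  {"linear": [0,0,-0.01],"turn": 0},
  {"linear": [0,0,-0.03],"turn": 0},
  {"linear": [0,0,-0.04],"turn": 0},
  {"linear": [0,0,0],"turn": 0},
], jaw=-1)

```text
t: 5.4
ee_pos: [505.2, -328.2, 130.2]
orientation: [3.107, -0.441, 0.013]
ft_force: [-0.3, -0.5, 0.5]
width: 56.5
grasp_force: 30.0
```

```bash
python3 -c "
from h import *
from workcell import ctrl
plan(ctrl.get_obs(),(517,340,200),-13)
s=ctrl.get_image('scene')['frame'];t=ctrl.get_image('top')['frame']
def z(im,x,y,w,h,k):return cv2.resize(im[y:y+h,x:x+w],None,fx=k,fy=k,interpolation=cv2.INTER_CUBIC)
cv2.imwrite('pics/c2.png',np.hstack([z(s,415,340,80,120,5),z(s,222,100,80,120,5)]))
"
```

```text
t 5.4 pos [ 505.2 -328.2  130.2] xyaw -16.2 tilt 0.51 zax [ 0.007 -0.005 -1.   ] turn -0.055 then shift [-138.8 -653.7  -69.8] now-frame [-174.1 -644.9  -73.1] w 56.5 F [-0.3 -0.5  0.5] g 30.0
```

View pics/c2.png

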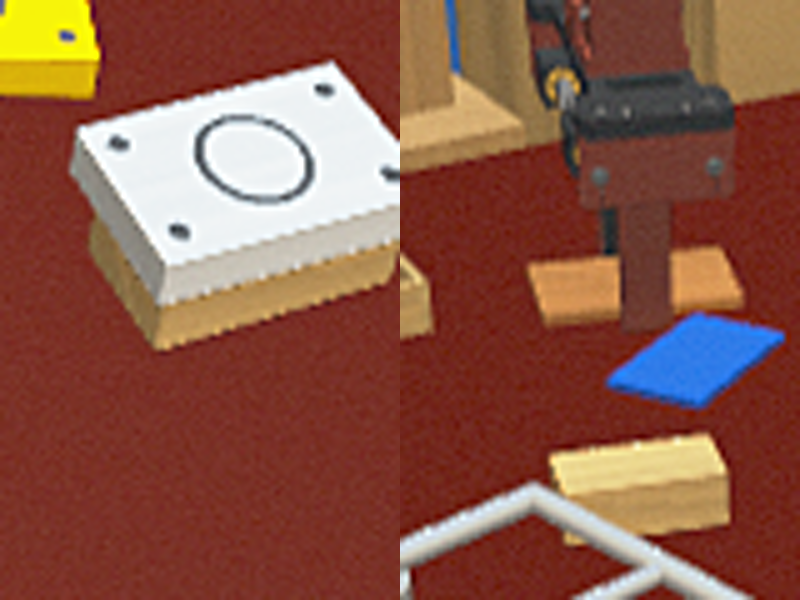

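The sheet is held level across its short sides. The plate sits on its block with its circle at crop (254,158) and visible corners at (80,130), (335,63) and (165,265).

```bash
python3 -c "
from h import *
print(world('scene',crop([(254,158),(78,130),(335,63),(165,268)],415,340,5),48).round(1))
print(world('top',crop([(146,145)],141,230,6),48).round(1))
P=world('scene',crop([(78,130),(335,63),(165,268)],415,340,5),48)
for i in (1,2):
  d=P[i]-P[0];print(np.linalg.norm(d),np.degrees(np.arctan2(d[1],d[0])))
print((P[1]+P[2])/2)
"
```

```text
[[519.3 341.5  48. ]
 [555.9 308.3  48. ]
 [472.1 325.9  48. ]
 [568.2 358.8  48. ]]
[[517.4 341.3  48. ]]
85.56629574362881 168.13239726344608
52.04774963943905 76.24856223250735
[520.18182862 342.33790979  48.        ]
```

>>> arm_command([
  {"linear": [0,0,-0.02],"turn": -0.03},
  {"linear": [0,0,0],"turn": -0.033},
  {"linear": [-0.004,-0.02,0],"turn": 0},
  {"linear": [-0.008,-0.04,0],"turn": 0},
  {"linear": [-0.008,-0.04,0],"turn": 0},
  {"linear": [-0.008,-0.04,0],"turn": 0},
  {"linear": [-0.008,-0.04,0],"turn": 0},
  {"linear": [-0.008,-0.04,0],"turn": 0},
  {"linear": [-0.008,-0.04,0],"turn": 0},
  {"linear": [-0.008,-0.04,0],"turn": 0},
])

```text
t: 6.5
ee_pos: [507.2, -17.9, 143.4]
orientation: [-3.123, 0.345, 0.005]
ft_force: [0.0, -0.5, -0.2]
width: 56.5
grasp_force: 30.0
```

>>> arm_command([
  {"linear": [-0.008,-0.04,0],"turn": 0},
  {"linear": [-0.008,-0.04,0],"turn": 0},
  {"linear": [-0.008,-0.04,0],"turn": 0},
  {"linear": [-0.008,-0.04,0],"turn": 0},
  {"linear": [-0.008,-0.04,0],"turn": 0},
  {"linear": [-0.008,-0.04,0],"turn": 0},
  {"linear": [-0.008,-0.04,0],"turn": 0},
  {"linear": [-0.008,-0.04,0],"turn": 0},
  {"linear": [-0.002,-0.02,0],"turn": 0},
  {"linear": [0,0,0],"turn": 0},
])

```text
t: 7.5
ee_pos: [517.4, 328.0, 143.6]
orientation: [3.123, -0.339, -0.002]
ft_force: [-0.6, -0.5, -0.4]
width: 56.2
grasp_force: 30.0
```

>>> arm_command([
  {"linear": [0,0,0],"turn": 0},
  {"linear": [0,0,0],"turn": 0},
])

```text
t: 7.7
ee_pos: [518.0, 324.2, 144.1]
orientation: [3.121, -0.345, -0.002]
ft_force: [-0.4, 0.0, 0.4]
width: 56.6
grasp_force: 30.0
```

```bash
python3 -c "
from h import *
from workcell import ctrl
plan(ctrl.get_obs(),(518.5,341,63),-12.6)
"
```

```text
t 7.7 pos [518.  324.2 144.1] xyaw -12.6 tilt 0.11 zax [-0.002 -0.001 -1.   ] turn -0.0 then shift [ -3.2 -16.5  81.1] now-frame [ -3.1 -16.7  81.1] w 56.6 F [-0.4  0.   0.4] g 30.0
```

>>> arm_command([
  {"linear": [-0.002,-0.008,0],"turn": 0},
  {"linear": [-0.001,-0.0085,0.01],"turn": 0},
  {"linear": [0,0,0.02],"turn": 0},
  {"linear": [0,0,0.02],"turn": 0},
  {"linear": [0,0,0.015],"turn": 0},
  {"linear": [0,0,0.005],"turn": 0},
  {"linear": [0,0,0],"turn": 0},
  {"linear": [0,0,0],"turn": 0},
  {"linear": [0,0,0],"turn": 0},
])

```text
t: 8.6
ee_pos: [519.9, 342.9, 75.6]
orientation: [-3.122, 0.344, -0.002]
ft_force: [0.9, 0.3, -0.5]
width: 56.5
grasp_force: 30.0
```

```bash
python3 -c "
from h import *
from workcell import ctrl
plan(ctrl.get_obs(),(518.5,341,63),-12.6)
s=ctrl.get_image('scene')['frame']
def z(im,x,y,w,h,k):return cv2.resize(im[y:y+h,x:x+w],None,fx=k,fy=k,interpolation=cv2.INTER_CUBIC)
cv2.imwrite('pics/c3.png',z(s,405,310,120,110,5))
"
```

```text
t 8.6 pos [519.9 342.9  75.6] xyaw -12.6 tilt 0.1 zax [ 0.001  0.001 -1.   ] turn 0.001 then shift [-1.   2.1 12.6] now-frame [-1.   2.2 12.6] w 56.5 F [ 0.9  0.3 -0.5] g 30.0
```

View pics/c3.png

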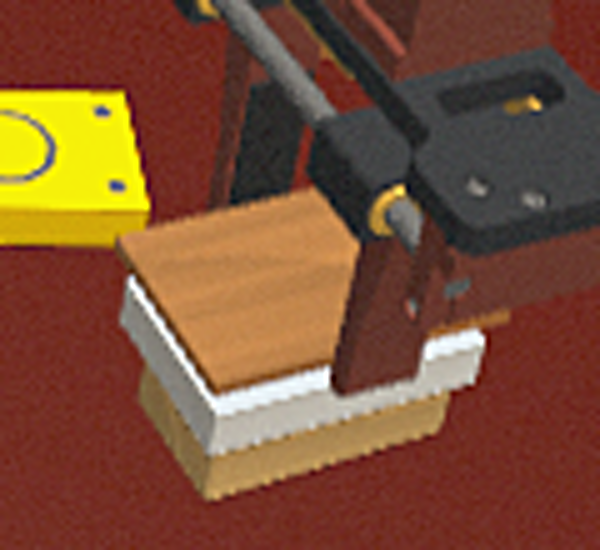

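```bash
python3 -c "
from h import *
S=world('scene',crop([(118,240),(217,383),(509,313)],405,310,5),66)
print(S.round(1),(S[0]+S[2])/2)
for a,b in((0,1),(2,1)):
  d=S[b]-S[a];print(np.linalg.norm(d),np.degrees(np.arctan2(d[1],d[0])))
S=world('scene',crop([(127,275),(213,415),(486,337)],405,310,5),48)
print(S.round(1),(S[0]+S[2])/2)
for a,b in((0,1),(2,1)):
  d=S[b]-S[a];print(np.linalg.norm(d),np.degrees(np.arctan2(d[1],d[0])))
"
```

```text
[[561.2 307.   66. ]
 [572.2 360.5  66. ]
 [485.5 381.9  66. ]] [523.37609485 344.45160481  66.        ]
54.534901544024876 78.38697169263013
89.24337094675084 -13.876457458443756
[[554.8 306.6  48. ]
 [568.  357.8  48. ]
 [482.4 375.   48. ]] [518.61636538 340.83806831  48.        ]
52.802685402631795 75.56703535951598
87.34997423298353 -11.412779255772168
```

>>> arm_command([
  {"linear": [-0.0023,0.0036,0],"turn": 0},
  {"linear": [0,0,0.006],"turn": 0},
  {"linear": [0,0,0.005],"turn": 0},
  {"linear": [0,0,0],"turn": 0},
  {"linear": [0,0,0],"turn": 0},
  {"linear": [0,0,0],"turn": 0},
])

```text
t: 9.25
ee_pos: [516.2, 339.4, 63.6]
orientation: [3.123, -0.344, -0.0]
ft_force: [-0.2, 0.3, -0.2]
width: 56.5
grasp_force: 30.0
```

```bash
python3 -c "
from h import *
from workcell import ctrl
plan(ctrl.get_obs(),(517.2,340.2,62.5),-12.6)
s=ctrl.get_image('scene')['frame']
def z(im,x,y,w,h,k):return cv2.resize(im[y:y+h,x:x+w],None,fx=k,fy=k,interpolation=cv2.INTER_CUBIC)
cv2.imwrite('pics/c4.png',z(s,420,340,90,70,8))
"
```

```text
t 9.2 pos [516.2 339.4  63.6] xyaw -12.6 tilt 0.02 zax [-0. -0. -1.] turn 0.001 then shift [ 0.8 -1.   1.1] now-frame [ 0.8 -1.   1.1] w 56.5 F [-0.2  0.3 -0.2] g 30.0
```

View pics/c4.png

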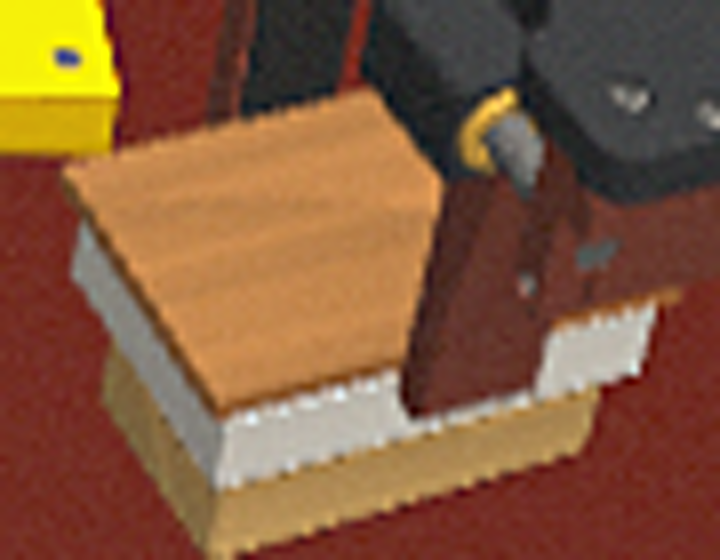

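>>> arm_command([
  {"linear": [0.002,-0.001,0],"turn": 0},
  {"linear": [0,0,0.001],"turn": 0},
  {"linear": [0,0,0],"turn": 0},
  {"linear": [0,0,0],"turn": 0},
])

```text
t: 9.7
ee_pos: [518.6, 340.1, 62.8]
orientation: [-3.123, 0.344, -0.0]
ft_force: [1.0, 0.6, 0.2]
width: 56.8
grasp_force: 30.0
```

>>> arm_command([
  {"linear": [0,0,0],"turn": 0},
  {"linear": [0,0,0],"turn": 0},
  {"linear": [0,0,0],"turn": 0},
  {"linear": [0,0,0],"turn": 0},
  {"linear": [0,0,-0.02],"turn": 0},
  {"linear": [0,0,-0.04],"turn": 0},
  {"linear": [0,0,-0.045],"turn": 0},
  {"linear": [0,0,-0.045],"turn": 0},
  {"linear": [0,0,-0.03],"turn": 0},
  {"linear": [0,0,0],"turn": 0},
], jaw=0.9)

```text
t: 10.7
ee_pos: [520.7, 341.5, 248.0]
orientation: [-3.117, 0.343, -0.011]
ft_force: [0.6, 0.1, 0.4]
width: 83.3
grasp_force: 0.0
```

```bash
python3 -c "
from h import *
from workcell import ctrl
o=ctrl.get_obs();print(o['qpos'].round(3))
c=np.radians(14.4);plan(o,np.array([619,-21.3,0])+np.array([np.cos(c),np.sin(c),0])*-120+[0,0,200],14.4)
s=ctrl.get_image('scene')['frame']
def z(im,x,y,w,h,k):return cv2.resize(im[y:y+h,x:x+w],None,fx=k,fy=k,interpolation=cv2.INTER_CUBIC)
cv2.imwrite('pics/c5.png',z(s,420,340,90,70,8))
"
```

```text
[0.561 0.409 1.636 0.    1.087 2.351]
t 10.7 pos [520.7 341.5 248. ] xyaw -12.6 tilt 0.52 zax [ 0.008  0.005 -1.   ] turn -0.47 then shift [-115.   375.8   48. ] now-frame [ 67.6 387.4  46. ] w 83.3 F [0.6 0.1 0.4] g 0.0
```

View pics/c5.png

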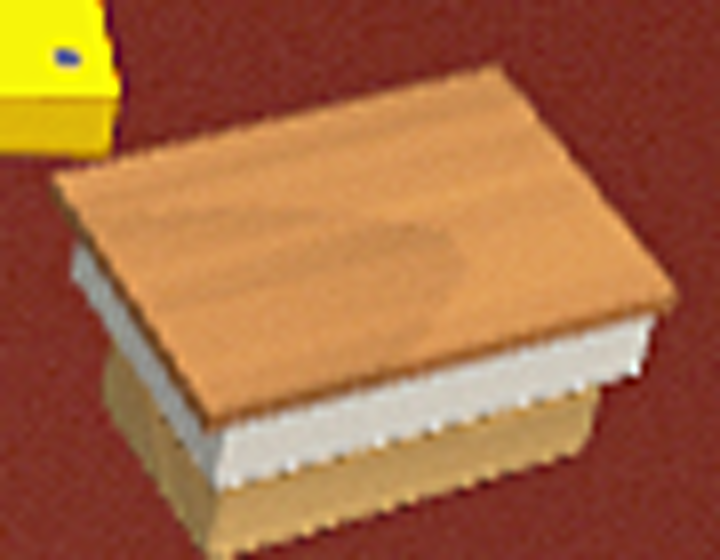

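The sheet lies squarely on the plate, with even overhang at both ends: corners (55,178), (500,70), (675,297) and (212,425).

Rows can only turn the tool about its own z, so I need to find out how the arm behaves at its reach limit. I'll try that high up, well clear of everything, on the rail's heading.

>>> arm_command([
  {"linear": [0,0,-0.03],"turn": -0.118},
  {"linear": [0,0,-0.04],"turn": -0.118},
  {"linear": [0,0,-0.04],"turn": -0.118},
  {"linear": [0,0,-0.04],"turn": -0.117},
  {"linear": [0.002,0.034,-0.035],"turn": 0},
  {"linear": [0.002,0.034,-0.035],"turn": 0},
  {"linear": [0.002,0.034,-0.035],"turn": 0},
  {"linear": [0.002,0.034,-0.035],"turn": 0},
  {"linear": [0.002,0.034,-0.03],"turn": 0},
  {"linear": [0.002,0.034,-0.03],"turn": 0},
])

```text
t: 11.75
ee_pos: [581.2, 144.1, 591.9]
orientation: [3.116, 0.395, -0.005]
ft_force: [1.5, -0.2, -0.6]
width: 83.2
grasp_force: 0.0
```

>>> arm_command([
  {"linear": [0.04,0,0],"turn": 0},
  {"linear": [0.045,0,0],"turn": 0},
  {"linear": [0.045,0,0],"turn": 0},
  {"linear": [0.045,0,0],"turn": 0},
  {"linear": [0.045,0,0],"turn": 0},
  {"linear": [0.045,0,0],"turn": 0},
  {"linear": [0.045,0,0],"turn": 0},
  {"linear": [0.045,0,0],"turn": 0},
])

```text
t: 12.55
ee_pos: [877.0, 221.7, 549.9]
orientation: [-3.115, -0.394, -0.012]
ft_force: [1.1, 0.3, -2.4]
width: 83.3
grasp_force: 0.0
```

```bash
python3 -c "
from h import *
from workcell import ctrl
o=ctrl.get_obs();print(o['qpos'].round(3));plan(o,(0,0,0),14.4)
"
```

```text
[2.340e-01 9.210e-01 9.900e-02 1.000e-03 2.113e+00 1.554e+00]
t 12.6 pos [877.  221.7 549.9] xyaw 14.4 tilt 0.45 zax [ 0.008  0.002 -1.   ] turn 0.0 then shift [-904.6   -3.4  549.9] now-frame [-908.9   -3.5  542.8] w 83.3 F [ 1.1  0.3 -2.4] g 0.0
```

>>> arm_command([
  {"linear": [0.02,0,-0.04],"turn": 0},
  {"linear": [0.02,0,-0.04],"turn": 0},
  {"linear": [0.02,0,-0.04],"turn": 0},
  {"linear": [0.02,0,-0.04],"turn": 0},
  {"linear": [0,0,0],"turn": 0},
  {"linear": [0,0,0],"turn": 0},
])

```text
t: 13.15
ee_pos: [839.1, 212.5, 663.8]
orientation: [-3.095, -0.392, -0.2]
ft_force: [0.2, -0.3, -0.7]
width: 83.6
grasp_force: 0.0
```

```bash
python3 -c "
from h import *
from workcell import ctrl
o=ctrl.get_obs();print(o['qpos'].round(3));plan(o,(0,0,0),14.4)
"
```

```text
[2.340e-01 7.990e-01 8.600e-02 2.000e-03 2.127e+00 1.554e+00]
t 13.2 pos [839.1 212.5 663.8] xyaw 14.4 tilt 7.4 zax [ 0.125  0.032 -0.992] turn 0.001 then shift [-865.6   -2.8  663.8] now-frame [-943.9   -3.6  546.7] w 83.6 F [ 0.2 -0.3 -0.7] g 0.0
```

Pushing past the reach limit tilts the tool outward (7.4° now), which is the lean I need. I'll keep going.

>>> arm_command([
  {"linear": [0.03,0,-0.035],"turn": 0},
  {"linear": [0.03,0,-0.035],"turn": 0},
  {"linear": [0.03,0,-0.035],"turn": 0},
  {"linear": [0.03,0,-0.035],"turn": 0},
  {"linear": [0.03,0,-0.035],"turn": 0},
  {"linear": [0.03,0,-0.035],"turn": 0},
  {"linear": [0.03,0,-0.035],"turn": 0},
  {"linear": [0.03,0,-0.035],"turn": 0},
  {"linear": [0,0,0],"turn": 0},
  {"linear": [0,0,0],"turn": 0},
])

```text
t: 14.15
ee_pos: [798.2, 203.0, 788.8]
orientation: [-3.034, -0.384, -0.511]
ft_force: [-0.7, 0.4, 0.6]
width: 83.7
grasp_force: 0.0
```

```bash
python3 -c "
from h import *
from workcell import ctrl
o=ctrl.get_obs();print(o['qpos'].round(3));plan(o,(0,0,0),14.4)
"
```

```text
[0.233 0.656 0.087 0.006 2.065 1.555]
t 14.2 pos [798.2 203.  788.8] xyaw 14.4 tilt 19.1 zax [ 0.317  0.08  -0.945] turn 0.001 then shift [-823.6   -1.9  788.8] now-frame [-1036.4    -3.1   475.8] w 83.7 F [-0.7  0.4  0.6] g 0.0
```

>>> arm_command([
  {"linear": [0.035,0,-0.03],"turn": 0},
  {"linear": [0.035,0,-0.03],"turn": 0},
  {"linear": [0.035,0,-0.03],"turn": 0},
  {"linear": [0.035,0,-0.03],"turn": 0},
  {"linear": [0.035,0,-0.03],"turn": 0},
  {"linear": [0.035,0,-0.03],"turn": 0},
  {"linear": [0.035,0,-0.03],"turn": 0},
  {"linear": [0.035,0,-0.03],"turn": 0},
  {"linear": [0,0,0],"turn": 0},
  {"linear": [0,0,0],"turn": 0},
])

```text
t: 15.15
ee_pos: [761.8, 194.4, 897.6]
orientation: [-2.936, -0.372, -0.833]
ft_force: [0.4, -1.0, 0.1]
width: 82.8
grasp_force: 0.0
```

```bash
python3 -c "
from h import *
from workcell import ctrl
o=ctrl.get_obs();print(o['qpos'].round(3));plan(o,(0,0,0),14.4)
"
```

```text
[0.231 0.536 0.087 0.01  1.966 1.557]
t 15.2 pos [761.8 194.4 897.6] xyaw 14.5 tilt 31.65 zax [ 0.509  0.129 -0.851] turn 0.001 then shift [-786.2   -1.1  897.6] now-frame [-1140.3    -2.6   351.5] w 82.8 F [ 0.4 -1.   0.1] g 0.0
```

>>> arm_command([
  {"linear": [0.035,0,-0.03],"turn": 0},
  {"linear": [0.035,0,-0.03],"turn": 0},
  {"linear": [0.035,0,-0.03],"turn": 0},
  {"linear": [0.035,0,-0.03],"turn": 0},
  {"linear": [0.035,0,-0.03],"turn": 0},
  {"linear": [0.01,0,-0.01],"turn": 0},
  {"linear": [0,0,0],"turn": 0},
  {"linear": [0,0,0],"turn": 0},
])

```text
t: 15.95
ee_pos: [716.9, 183.4, 977.1]
orientation: [-2.855, -0.361, -1.035]
ft_force: [0.5, -0.0, 0.4]
width: 83.6
grasp_force: 0.0
```

```bash
python3 -c "
from h import *
from workcell import ctrl
o=ctrl.get_obs();print(o['qpos'].round(3))
c=np.radians(14.4);O=np.array([619,-21.3,0]);f=np.array([np.cos(c),np.sin(c),0])
plan(o,O-f*150+[0,0,200],14.4)
R=Ro.from_rotvec(o['orientation']).as_matrix();print(R.round(4).tolist())
"
```

```text
[0.229 0.443 0.087 0.013 1.916 1.557]
t 15.9 pos [716.9 183.4 977.1] xyaw 14.5 tilt 39.86 zax [ 0.621  0.158 -0.768] turn 0.001 then shift [-295.7  173.9  777.1] now-frame [-725.2  172.5  407.2] w 83.6 F [ 0.5 -0.   0.4] g 0.0
[[0.7433, 0.2486, 0.6211], [0.192, -0.9686, 0.1579], [0.6409, 0.0019, -0.7677]]
```

>>> arm_command([
  {"linear": [-0.036,0.0115,0.02],"turn": 0},
  {"linear": [-0.036,0.0115,0.02],"turn": 0},
  {"linear": [-0.036,0.0115,0.02],"turn": 0},
  {"linear": [-0.036,0.0115,0.02],"turn": 0},
  {"linear": [-0.036,0.0115,0.02],"turn": 0},
  {"linear": [-0.036,0.0115,0.02],"turn": 0},
  {"linear": [-0.036,0.0115,0.02],"turn": 0},
  {"linear": [-0.036,0.0115,0.02],"turn": 0},
  {"linear": [-0.036,0.0115,0.02],"turn": 0},
  {"linear": [-0.036,0.0115,0.02],"turn": 0},
])

```text
t: 16.95
ee_pos: [612.2, 43.5, 618.7]
orientation: [-2.855, -0.363, -1.033]
ft_force: [0.8, 0.9, 0.2]
width: 83.4
grasp_force: 0.0
```

```bash
cat >> h.py <<'E'
c=np.radians(14.4);O=np.array([619,-21.3,0]);f=np.array([np.cos(c),np.sin(c),0]);l=np.array([-np.sin(c),np.cos(c),0])
def rk(x,y,z): return O+f*x+l*y+[0,0,z]
def inrk(p): d=np.array(p)-O; return np.array([d@f,d@l,d[2]]).round(1)
E
python3 -c "
from h import *
from workcell import ctrl
o=ctrl.get_obs();print(o['qpos'].round(3),inrk(o['ee_pos']))
plan(o,rk(-75,0,300),14.4)
"
```

```text
[-0.033 -0.104  1.578  0.213  1.004  1.232] [  9.5  64.4 618.7]
t 16.9 pos [612.2  43.5 618.7] xyaw 14.5 tilt 39.76 zax [ 0.62   0.158 -0.769] turn 0.002 then shift [-84.5  64.4 318.7] now-frame [-268.9   63.7  191. ] w 83.4 F [0.8 0.9 0.2] g 0.0
```

Tilt is holding at 39.8°. Next I go to a pre-approach point above the rail's front.

>>> arm_command([
  {"linear": [-0.034,0.008,0.024],"turn": 0},
  {"linear": [-0.034,0.008,0.024],"turn": 0},
  {"linear": [-0.034,0.008,0.024],"turn": 0},
  {"linear": [-0.034,0.008,0.024],"turn": 0},
  {"linear": [-0.034,0.008,0.024],"turn": 0},
  {"linear": [-0.034,0.008,0.024],"turn": 0},
  {"linear": [-0.034,0.008,0.024],"turn": 0},
  {"linear": [-0.03,0.008,0.022],"turn": 0},
  {"linear": [0,0,0],"turn": 0},
  {"linear": [0,0,0],"turn": 0},
])

```text
t: 17.95
ee_pos: [547.9, -39.8, 303.9]
orientation: [-2.855, -0.36, -1.033]
ft_force: [0.5, -0.3, 0.5]
width: 83.3
grasp_force: 0.0
```

```bash
python3 -c "
from h import *
from workcell import ctrl
o=ctrl.get_obs();print(o['qpos'].round(3),inrk(o['ee_pos']))
plan(o,rk(-57,0,136),14.4)
"
```

```text
[-0.261  0.054  2.144  0.815  0.444  0.399] [-7.340e+01 -2.000e-01  3.039e+02]
t 17.9 pos [547.9 -39.8 303.9] xyaw 14.4 tilt 39.78 zax [ 0.62   0.158 -0.769] turn 0.0 then shift [ 16.4  -0.2 167.9] now-frame [-94.8  -0.4 139.6] w 83.3 F [ 0.5 -0.3  0.5] g 0.0
```

>>> arm_command([
  {"linear": [-0.024,0,0.035],"turn": 0},
  {"linear": [-0.024,0,0.035],"turn": 0},
  {"linear": [-0.024,0,0.035],"turn": 0},
  {"linear": [-0.023,0,0.035],"turn": 0},
  {"linear": [0,0,0.03],"turn": 0},
  {"linear": [0,0,0.03],"turn": 0},
  {"linear": [0,0,0.02],"turn": 0},
  {"linear": [0,0,0],"turn": 0},
  {"linear": [0,0,0],"turn": 0},
])

```text
t: 18.85
ee_pos: [613.6, -18.9, 124.5]
orientation: [-2.836, -0.37, -1.046]
ft_force: [0.1, -0.1, 0.4]
width: 83.5
grasp_force: 0.0
```

```bash
python3 -c "
from h import *
from workcell import ctrl
o=ctrl.get_obs();print(o['qpos'].round(3),inrk(o['ee_pos']))
plan(o,rk(20,0,44),14.4)
"
```

```text
[-0.186  0.499  2.136  2.031  0.324 -0.828] [ -4.6   3.7 124.5]
t 18.9 pos [613.6 -18.9 124.5] xyaw 14.7 tilt 40.52 zax [ 0.626  0.173 -0.76 ] turn 0.005 then shift [24.6  3.7 80.5] now-frame [-33.6   4.4  77.1] w 83.5 F [ 0.1 -0.1  0.4] g 0.0
```

>>> arm_command([
  {"linear": [-0.012,0.001,0],"turn": 0},
  {"linear": [-0.012,0.001,0],"turn": 0},
  {"linear": [-0.01,0.001,0],"turn": 0},
  {"linear": [0,0.001,0],"turn": 0},
  {"linear": [0,0,0],"turn": 0},
])

```text
t: 19.35
ee_pos: [588.9, -30.1, 102.5]
orientation: [-2.838, -0.368, -1.046]
ft_force: [-0.0, 0.1, 0.1]
width: 83.2
grasp_force: 0.0
```

```bash
python3 -c "
from h import *
from workcell import ctrl
o=ctrl.get_obs();print(o['qpos'].round(3),inrk(o['ee_pos']))
plan(o,rk(20,0,44),14.4)
"
```

```text
[-0.223  0.533  2.186  2.174  0.38  -1.014] [-31.3  -1.1 102.5]
t 19.4 pos [588.9 -30.1 102.5] xyaw 14.6 tilt 40.5 zax [ 0.626  0.171 -0.76 ] turn 0.004 then shift [51.3 -1.1 58.5] now-frame [ 1.  -0.3 77.8] w 83.2 F [-0.   0.1  0.1] g 0.0
```

>>> arm_command([
  {"linear": [0,0,0.015],"turn": 0},
  {"linear": [0,0,0.015],"turn": 0},
  {"linear": [0,0,0.015],"turn": 0},
  {"linear": [0,0,0.015],"turn": 0},
  {"linear": [0,0,0.01],"turn": 0},
  {"linear": [0,0,0.007],"turn": 0},
  {"linear": [0,0,0],"turn": 0},
  {"linear": [0,0,0],"turn": 0},
])

```text
t: 20.15
ee_pos: [636.1, -16.6, 42.5]
orientation: [-2.838, -0.368, -1.042]
ft_force: [-0.0, 0.1, -0.0]
width: 83.6
grasp_force: 0.0
```

```bash
python3 -c "
from h import *
from workcell import ctrl
o=ctrl.get_obs();print(o['qpos'].round(3),inrk(o['ee_pos']))
plan(o,rk(20,0,44),14.4)
s=ctrl.get_image('scene')['frame']
def z(im,x,y,w,h,k):return cv2.resize(im[y:y+h,x:x+w],None,fx=k,fy=k,interpolation=cv2.INTER_CUBIC)
cv2.imwrite('pics/c6.png',z(s,190,180,160,150,4))
"
```

```text
[-0.171  0.695  2.086  2.364  0.403 -1.169] [17.8  0.3 42.5]
t 20.1 pos [636.1 -16.6  42.5] xyaw 14.6 tilt 40.37 zax [ 0.625  0.171 -0.762] turn 0.004 then shift [ 2.2  0.3 -1.5] now-frame [2.7 0.3 0.3] w 83.6 F [-0.   0.1 -0. ] g 0.0
```

View pics/c6.png

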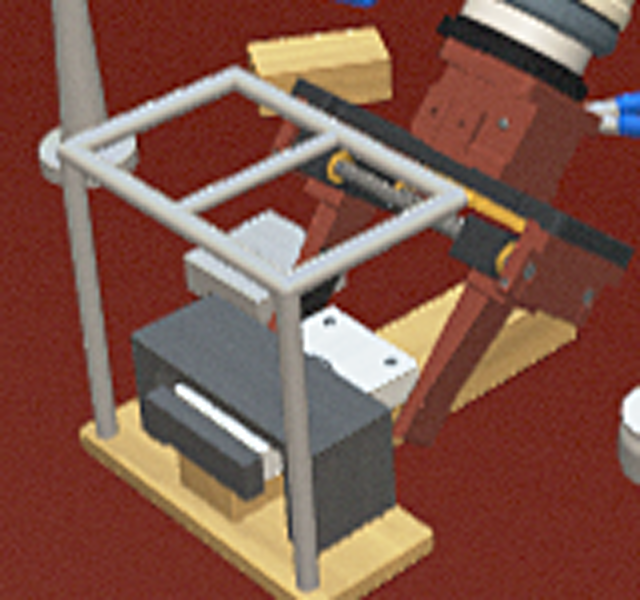

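The fingers straddle the larger plate at (360,355), clear of the guard and the lip. Gripping now, then pulling along the rail.

>>> arm_command([
  {"linear": [0,0,0],"turn": 0},
  {"linear": [0,0,0],"turn": 0},
  {"linear": [0,0,0],"turn": 0},
  {"linear": [0,0,0],"turn": 0},
  {"linear": [0,0,0],"turn": 0},
  {"linear": [0,0,0],"turn": 0},
  {"linear": [0,0,0],"turn": 0},
  {"linear": [-0.004,0,-0.0033],"turn": 0},
  {"linear": [-0.006,0,-0.005],"turn": 0},
  {"linear": [0,0,0],"turn": 0},
], jaw=-1)

```text
t: 21.2
ee_pos: [623.1, -20.1, 42.4]
orientation: [-2.838, -0.368, -1.043]
ft_force: [-3.4, -0.6, 8.5]
width: 62.1
grasp_force: 29.9
```

```bash
python3 -c "
from h import *
from workcell import ctrl
o=ctrl.get_obs();print(o['qpos'].round(3),inrk(o['ee_pos']))
plan(o,rk(-72,0,43.5),14.4)
"
```

```text
[-0.184  0.69   2.112  2.379  0.422 -1.198] [ 4.3  0.2 42.4]
t 21.2 pos [623.1 -20.1  42.4] xyaw 14.6 tilt 40.41 zax [ 0.625  0.172 -0.761] turn 0.003 then shift [-76.3   0.2  -1.1] now-frame [-57.3  -0.5 -50.3] w 62.1 F [-3.4 -0.6  8.5] g 29.9
```

>>> arm_command([
  {"linear": [-0.008,0,-0.007],"turn": 0},
  {"linear": [-0.009,0,-0.008],"turn": 0},
  {"linear": [-0.009,0,-0.008],"turn": 0},
  {"linear": [-0.009,0,-0.008],"turn": 0},
  {"linear": [-0.009,0,-0.008],"turn": 0},
  {"linear": [-0.009,0,-0.008],"turn": 0},
  {"linear": [-0.006,0,-0.005],"turn": 0},
  {"linear": [0,0,0],"turn": 0},
  {"linear": [0,0,0],"turn": 0},
])

```text
t: 22.1
ee_pos: [547.7, -40.5, 43.3]
orientation: [-2.839, -0.368, -1.042]
ft_force: [-0.2, -0.4, -2.9]
width: 61.8
grasp_force: 30.0
```

```bash
python3 -c "
from h import *
from workcell import ctrl
o=ctrl.get_obs();print(o['qpos'].round(3),inrk(o['ee_pos']))
plan(o,rk(-76,0,43.5),14.4)
"
```

```text
[-0.273  0.666  2.258  2.419  0.528 -1.339] [-73.8  -0.8  43.3]
t 22.1 pos [547.7 -40.5  43.3] xyaw 14.6 tilt 40.36 zax [ 0.625  0.171 -0.762] turn 0.003 then shift [-2.2 -0.8 -0.2] now-frame [-1.6 -0.9 -1.5] w 61.8 F [-0.2 -0.4 -2.9] g 30.0
```

>>> arm_command([
  {"linear": [0,0,0],"turn": 0},
  {"linear": [0,0,0],"turn": 0},
  {"linear": [0,0,0],"turn": 0},
  {"linear": [0,0,0],"turn": 0},
  {"linear": [0,0,-0.01],"turn": 0},
  {"linear": [0,0,-0.02],"turn": 0},
  {"linear": [0,0,-0.03],"turn": 0},
  {"linear": [0,0,-0.03],"turn": 0},
  {"linear": [0,0,-0.02],"turn": 0},
  {"linear": [0,0,0],"turn": 0},
], jaw=0.9)

```text
t: 23.1
ee_pos: [477.8, -59.5, 129.1]
orientation: [-2.839, -0.368, -1.045]
ft_force: [0.9, -1.0, 0.3]
width: 83.6
grasp_force: 0.0
```

>>> arm_command([
  {"linear": [0.02,0,-0.025],"turn": 0},
  {"linear": [0.02,0,-0.025],"turn": 0},
  {"linear": [0.02,0,-0.025],"turn": 0},
  {"linear": [0.02,0,-0.025],"turn": 0},
  {"linear": [0.02,0,-0.025],"turn": 0},
  {"linear": [0.02,0,-0.025],"turn": 0},
  {"linear": [0.02,0,-0.025],"turn": 0},
  {"linear": [0,0,0],"turn": 0},
  {"linear": [0,0,0],"turn": 0},
])

```text
t: 24.0
ee_pos: [474.2, -60.9, 335.6]
orientation: [-2.831, -0.372, -1.045]
ft_force: [-0.6, 0.5, 0.2]
width: 82.9
grasp_force: 0.0
```

```bash
python3 -c "
from h import *
from workcell import ctrl
o=ctrl.get_obs();print(o['qpos'].round(3),inrk(o['ee_pos']))
plan(o,(612,43,618),14.4)
"
```

```text
[-0.405 -0.113  2.223  0.808  0.603  0.322] [-150.1   -2.3  335.6]
t 24.0 pos [474.2 -60.9 335.6] xyaw 14.7 tilt 40.6 zax [ 0.626  0.177 -0.759] turn 0.005 then shift [ 159.3  -66.4 -282.4] now-frame [ 305.   -67.  -109.7] w 82.9 F [-0.6  0.5  0.2] g 0.0
```

>>> arm_command([
  {"linear": [0.038,-0.0084,-0.0137],"turn": 0},
  {"linear": [0.038,-0.0084,-0.0137],"turn": 0},
  {"linear": [0.038,-0.0084,-0.0137],"turn": 0},
  {"linear": [0.038,-0.0084,-0.0137],"turn": 0},
  {"linear": [0.038,-0.0084,-0.0137],"turn": 0},
  {"linear": [0.038,-0.0084,-0.0137],"turn": 0},
  {"linear": [0.038,-0.0084,-0.0137],"turn": 0},
  {"linear": [0.038,-0.0084,-0.0137],"turn": 0},
])

```text
t: 24.8
ee_pos: [612.5, 43.9, 615.0]
orientation: [-2.832, -0.372, -1.036]
ft_force: [0.2, 0.1, 0.9]
width: 83.7
grasp_force: 0.0
```

>>> arm_command([
  {"linear": [0.039,-0.0136,-0.011],"turn": 0},
  {"linear": [0.039,-0.0136,-0.011],"turn": 0},
  {"linear": [0.039,-0.0136,-0.011],"turn": 0},
  {"linear": [0.039,-0.0136,-0.011],"turn": 0},
  {"linear": [0.039,-0.0136,-0.011],"turn": 0},
  {"linear": [0.039,-0.0136,-0.011],"turn": 0},
  {"linear": [0.039,-0.0136,-0.011],"turn": 0},
  {"linear": [0.039,-0.0136,-0.011],"turn": 0},
  {"linear": [0,0,0],"turn": 0},
  {"linear": [0,0,0],"turn": 0},
])

```text
t: 25.8
ee_pos: [760.3, 193.4, 882.9]
orientation: [-2.834, -0.375, -1.035]
ft_force: [1.1, -0.5, -0.6]
width: 83.7
grasp_force: 0.0
```

```bash
python3 -c "
from h import *
from workcell import ctrl
o=ctrl.get_obs();print(o['qpos'].round(3),inrk(o['ee_pos']))
plan(o,(780,200,800),14.4)
"
```

```text
[0.22  0.325 0.532 0.038 1.584 1.542] [190.3 172.8 882.9]
t 25.8 pos [760.3 193.4 882.9] xyaw 14.8 tilt 40.2 zax [ 0.621  0.178 -0.764] turn 0.007 then shift [20.7 -1.5 82.9] now-frame [-37.7  -0.3  76.7] w 83.7 F [ 1.1 -0.5 -0.6] g 0.0
```

>>> arm_command([
  {"linear": [0,0,0.045],"turn": 0},
  {"linear": [0,0,0.045],"turn": 0},
  {"linear": [0,0,0.045],"turn": 0},
  {"linear": [0,0,0.045],"turn": 0},
  {"linear": [0,0,0.045],"turn": 0},
  {"linear": [0,0,0.045],"turn": 0},
  {"linear": [0,0,0],"turn": 0},
])

```text
t: 26.5
ee_pos: [928.1, 239.4, 665.9]
orientation: [-2.844, -0.372, -1.015]
ft_force: [-0.2, 0.5, -2.4]
width: 83.7
grasp_force: 0.0
```

```bash
python3 -c "
from h import *
from workcell import ctrl
o=ctrl.get_obs();print(o['qpos'].round(3),inrk(o['ee_pos']))
plan(o,(780,200,800),14.4)
"
```

```text
[0.231 0.547 0.666 0.031 1.242 1.542] [364.3 175.6 665.9]
t 26.5 pos [928.1 239.4 665.9] xyaw 14.6 tilt 39.37 zax [ 0.61   0.174 -0.773] turn 0.004 then shift [-153.3    1.3 -134.1] now-frame [ -33.4   -2.1 -200.9] w 83.7 F [-0.2  0.5 -2.4] g 0.0
```

>>> arm_command([
  {"linear": [0.038,0,0.031],"turn": 0},
  {"linear": [0.038,0,0.031],"turn": 0},
  {"linear": [0.038,0,0.031],"turn": 0},
  {"linear": [0.025,0,0.042],"turn": 0},
  {"linear": [0.025,0,0.042],"turn": 0},
  {"linear": [0.01,0,0.045],"turn": 0},
  {"linear": [0.01,0,0.045],"turn": 0},
  {"linear": [0,0,0],"turn": 0},
])

```text
t: 27.3
ee_pos: [1118.8, 292.9, 538.7]
orientation: [-2.784, -0.363, -1.144]
ft_force: [1.3, 0.4, -3.7]
width: 83.2
grasp_force: 0.0
```

```bash
python3 -c "
from h import *
from workcell import ctrl
o=ctrl.get_obs();print(o['qpos'].round(3),inrk(o['ee_pos']))
plan(o,(780,200,800),14.4)
"
```

```text
[0.24  1.025 0.097 0.025 1.238 1.553] [562.3 180.  538.7]
t 27.3 pos [1118.8  292.9  538.7] xyaw 14.5 tilt 44.76 zax [ 0.678  0.19  -0.71 ] turn 0.002 then shift [-351.3    5.7 -261.3] now-frame [ -65.5   -1.2 -433. ] w 83.2 F [ 1.3  0.4 -3.7] g 0.0
```

```bash
python3 -c "
from h import *
D=[(276.1,-560.2,241,.4238,1.6306,1.0886),(839.1,212.5,663.8,.799,.086,2.127),(798.2,203,788.8,.656,.087,2.065),(761.8,194.4,897.6,.536,.087,1.966),(716.9,183.4,977.1,.443,.087,1.916),(520.7,341.5,248,.409,1.636,1.087),(760.3,193.4,882.9,.325,.532,1.584),(928.1,239.4,665.9,.547,.666,1.242),(1118.8,292.9,538.7,1.025,.097,1.238)]
A=[];b=[]
for x,y,z,a,e,w in D:
  s=a+e;t=s+w
  A+= [[1,0,np.sin(a),np.sin(s),np.sin(t)],[0,1,np.cos(a),np.cos(s),np.cos(t)]];b+=[np.hypot(x,y),z]
S=np.linalg.lstsq(np.array(A),np.array(b),rcond=None);print(S[0].round(1),S[1])
a,h,L1,L2,L3=S[0]
dm=np.sqrt(L1**2+L2**2+2*L1*L2*np.cos(2.58));print('dmin',dm)
for q2 in(-.9,-.6,-.3,0,.3):
  s=q2+2.58
  for tilt in(40,0):
    t=np.pi-np.radians(tilt);q5=t-s
    print(q2,tilt,'q5',round(q5,2),'wrist',(L1*np.sin(q2)+L2*np.sin(s)+a).round(),(h+L1*np.cos(q2)+L2*np.cos(s)).round(),'tcp',(a+L1*np.sin(q2)+L2*np.sin(s)+L3*np.sin(t)).round(),(h+L1*np.cos(q2)+L2*np.cos(s)+L3*np.cos(t)).round())
"
```

```text
[-19.7 293.6 602.1 480.8 372.7] [7741.61482122]
dmin 321.9344649018826
-0.9 40 q5 0.76 wrist -13.0 615.0 tcp 226.0 330.0
-0.9 0 q5 1.46 wrist -13.0 615.0 tcp -13.0 243.0
-0.6 40 q5 0.46 wrist 81.0 599.0 tcp 321.0 314.0
-0.6 0 q5 1.16 wrist 81.0 599.0 tcp 81.0 227.0
-0.3 40 q5 0.16 wrist 167.0 556.0 tcp 407.0 270.0
-0.3 0 q5 0.86 wrist 167.0 556.0 tcp 167.0 183.0
0 40 q5 -0.14 wrist 236.0 489.0 tcp 476.0 203.0
0 0 q5 0.56 wrist 236.0 489.0 tcp 236.0 116.0
0.3 40 q5 -0.44 wrist 283.0 404.0 tcp 522.0 119.0
0.3 0 q5 0.26 wrist 283.0 404.0 tcp 283.0 32.0
```

>>> arm_command([
  {"linear": [-0.0376,0,-0.026],"turn": 0},
  {"linear": [-0.0376,0,-0.026],"turn": 0},
  {"linear": [-0.0376,0,-0.026],"turn": 0},
  {"linear": [-0.0376,0,-0.026],"turn": 0},
  {"linear": [-0.0376,0,-0.026],"turn": 0},
  {"linear": [-0.0376,0,-0.026],"turn": 0},
  {"linear": [-0.0376,0,-0.026],"turn": 0},
  {"linear": [-0.0376,0,-0.026],"turn": 0},
  {"linear": [-0.0376,0,-0.026],"turn": 0},
  {"linear": [-0.0376,0,-0.026],"turn": 0},
])

```text
t: 28.3
ee_pos: [720.9, 186.5, 477.4]
orientation: [-2.771, -0.362, -1.171]
ft_force: [0.3, -0.0, 0.1]
width: 83.1
grasp_force: 0.0
```

>>> arm_command([
  {"linear": [-0.0376,0,-0.026],"turn": 0},
  {"linear": [-0.0376,0,-0.026],"turn": 0},
  {"linear": [-0.0376,0,-0.026],"turn": 0},
  {"linear": [-0.0376,0,-0.026],"turn": 0},
  {"linear": [0,0,0],"turn": 0},
])

```text
t: 28.8
ee_pos: [544.5, 139.6, 439.1]
orientation: [-2.774, -0.362, -1.165]
ft_force: [-0.3, 0.1, -0.4]
width: 83.2
grasp_force: 0.0
```

```bash
python3 -c "
from h import *
from workcell import ctrl
o=ctrl.get_obs();print(o['qpos'].round(3),inrk(o['ee_pos']))
plan(o,(385,99,300),14.4)
"
```

```text
[ 0.204 -0.144  2.038  0.113  0.455  1.435] [-32.1 174.3 439.1]
t 28.8 pos [544.5 139.6 439.1] xyaw 14.5 tilt 45.63 zax [ 0.688  0.193 -0.699] turn 0.002 then shift [-164.6   -0.4  139.1] now-frame [-214.5   -1.   -20.3] w 83.2 F [-0.3  0.1 -0.4] g 0.0
```

>>> arm_command([
  {"linear": [-0.03,0,-0.02],"turn": 0},
  {"linear": [-0.03,0,-0.02],"turn": 0},
  {"linear": [-0.03,0,-0.02],"turn": 0},
  {"linear": [-0.04,0,0],"turn": 0},
  {"linear": [-0.04,0,0],"turn": 0},
  {"linear": [-0.04,0,0],"turn": 0},
  {"linear": [0,0,0],"turn": 0},
])

```text
t: 29.5
ee_pos: [362.7, 92.0, 327.7]
orientation: [-2.776, -0.362, -1.16]
ft_force: [0.9, 0.2, 0.3]
width: 83.4
grasp_force: 0.0
```

```bash
python3 -c "
from h import *
from workcell import ctrl
o=ctrl.get_obs();print(o['qpos'].round(3),inrk(o['ee_pos']))
plan(o,(385,99,300),14.4)
"
```

```text
[ 0.145 -0.409  2.472  0.312  0.304  1.197] [-220.1  173.5  327.7]
t 29.5 pos [362.7  92.  327.7] xyaw 14.5 tilt 45.43 zax [ 0.686  0.193 -0.702] turn 0.001 then shift [23.4 -1.3 27.7] now-frame [-3.3 -0.7 36.1] w 83.4 F [0.9 0.2 0.3] g 0.0
```

>>> arm_command([
  {"linear": [-0.03,0,0.01],"turn": 0},
  {"linear": [-0.03,0,0.015],"turn": 0},
  {"linear": [-0.03,0,0.02],"turn": 0},
  {"linear": [-0.03,0,0.02],"turn": 0},
  {"linear": [0,0,0],"turn": 0},
])

```text
t: 30.0
ee_pos: [355.4, 98.9, 276.3]
orientation: [-2.743, -0.378, -1.159]
ft_force: [0.6, 1.1, -0.4]
width: 83.5
grasp_force: 0.0
```

```bash
python3 -c "
from h import *
from workcell import ctrl
o=ctrl.get_obs();print(o['qpos'].round(3),inrk(o['ee_pos']))
plan(o,(385,99,300),14.4)
"
```

```text
[ 0.139 -0.283  2.565  1.116  0.142  0.378] [-225.4  182.   276.3]
t 30.0 pos [355.4  98.9 276.3] xyaw 14.6 tilt 46.09 zax [ 0.685  0.224 -0.694] turn 0.004 then shift [ 28.7   7.3 -23.7] now-frame [37.   7.6  3.8] w 83.5 F [ 0.6  1.1 -0.4] g 0.0
```

The tool can be tilted back upright by making the same reach-limit push on the far side of the base, at azimuth about −165°, where it points opposite the present lean. I'll work out legs to carry the tool there, high up.

```bash
cat >> h.py <<'E'
def legs(o,W,step=45):
    R=Ro.from_rotvec(o["orientation"]).as_matrix();p=np.array(o["ee_pos"])
    for w in W:
        d=np.array(w)-p;n=int(np.ceil(np.linalg.norm(d)/step));print(w,n,"rows of",(d@R/n/1000).round(4).tolist());p=np.array(w)
E
python3 -c "
from h import *
from workcell import ctrl
o=ctrl.get_obs()
legs(o,[(450,-150,520),(250,-550,550),(-100,-620,550),(-500,-420,550),(-620,-160,520)])
"
```

```text
(450, -150, 520) 9 rows of [0.0217, 0.0287, -0.0178]
(250, -550, 550) 10 rows of [-0.0183, 0.0326, -0.0247]
(-100, -620, 550) 8 rows of [-0.0309, -0.004, -0.0319]
(-500, -420, 550) 10 rows of [-0.0234, -0.0305, -0.0229]
(-620, -160, 520) 7 rows of [-0.0081, -0.0403, -0.0004]
```

>>> arm_command([
  {"linear": [0.0217,0.0287,-0.0178],"turn": 0},
  {"linear": [0.0217,0.0287,-0.0178],"turn": 0},
  {"linear": [0.0217,0.0287,-0.0178],"turn": 0},
  {"linear": [0.0217,0.0287,-0.0178],"turn": 0},
  {"linear": [0.0217,0.0287,-0.0178],"turn": 0},
  {"linear": [0.0217,0.0287,-0.0178],"turn": 0},
  {"linear": [0.0217,0.0287,-0.0178],"turn": 0},
  {"linear": [0.0217,0.0287,-0.0178],"turn": 0},
  {"linear": [0.0217,0.0287,-0.0178],"turn": 0},
])

```text
t: 30.9
ee_pos: [447.9, -151.7, 519.9]
orientation: [-2.752, -0.374, -1.152]
ft_force: [0.5, 0.2, -0.5]
width: 83.4
grasp_force: 0.0
```

>>> arm_command([
  {"linear": [-0.0183,0.0326,-0.0247],"turn": 0},
  {"linear": [-0.0183,0.0326,-0.0247],"turn": 0},
  {"linear": [-0.0183,0.0326,-0.0247],"turn": 0},
  {"linear": [-0.0183,0.0326,-0.0247],"turn": 0},
  {"linear": [-0.0183,0.0326,-0.0247],"turn": 0},
  {"linear": [-0.0183,0.0326,-0.0247],"turn": 0},
  {"linear": [-0.0183,0.0326,-0.0247],"turn": 0},
  {"linear": [-0.0183,0.0326,-0.0247],"turn": 0},
  {"linear": [-0.0183,0.0326,-0.0247],"turn": 0},
  {"linear": [-0.0183,0.0326,-0.0247],"turn": 0},
])

```text
t: 31.9
ee_pos: [246.4, -550.8, 548.8]
orientation: [-2.751, -0.37, -1.143]
ft_force: [0.0, -0.5, -0.0]
width: 83.3
grasp_force: 0.0
```

```bash
python3 -c "
from h import *
from workcell import ctrl
o=ctrl.get_obs();print(o['qpos'].round(3));plan(o,(0,0,0),14.4)
legs(o,[(-100,-620,550),(-500,-420,550),(-620,-160,520)])
"
```

```text
[-1.51   0.246  1.383  0.77   1.709 -0.174]
t 31.9 pos [ 246.4 -550.8  548.8] xyaw 14.2 tilt 45.43 zax [ 0.677  0.221 -0.702] turn -0.004 then shift [-101.7 -594.8  548.8] now-frame [-463.8 -578.4  340. ] w 83.3 F [ 0.  -0.5 -0. ] g 0.0
(-100, -620, 550) 8 rows of [-0.0309, -0.0037, -0.0313]
(-500, -420, 550) 10 rows of [-0.0238, -0.0303, -0.0227]
(-620, -160, 520) 7 rows of [-0.0083, -0.0403, -0.0004]
```

>>> arm_command([
  {"linear": [-0.0309,-0.0037,-0.0313],"turn": 0},
  {"linear": [-0.0309,-0.0037,-0.0313],"turn": 0},
  {"linear": [-0.0309,-0.0037,-0.0313],"turn": 0},
  {"linear": [-0.0309,-0.0037,-0.0313],"turn": 0},
  {"linear": [-0.0309,-0.0037,-0.0313],"turn": 0},
  {"linear": [-0.0309,-0.0037,-0.0313],"turn": 0},
  {"linear": [-0.0309,-0.0037,-0.0313],"turn": 0},
  {"linear": [-0.0309,-0.0037,-0.0313],"turn": 0},
])

```text
t: 32.7
ee_pos: [-99.8, -619.8, 546.4]
orientation: [-2.748, -0.366, -1.141]
ft_force: [0.5, 0.6, 0.8]
width: 83.6
grasp_force: 0.0
```

>>> arm_command([
  {"linear": [-0.0238,-0.0303,-0.0227],"turn": 0},
  {"linear": [-0.0238,-0.0303,-0.0227],"turn": 0},
  {"linear": [-0.0238,-0.0303,-0.0227],"turn": 0},
  {"linear": [-0.0238,-0.0303,-0.0227],"turn": 0},
  {"linear": [-0.0238,-0.0303,-0.0227],"turn": 0},
  {"linear": [-0.0238,-0.0303,-0.0227],"turn": 0},
  {"linear": [-0.0238,-0.0303,-0.0227],"turn": 0},
  {"linear": [-0.0238,-0.0303,-0.0227],"turn": 0},
])

```text
t: 33.5
ee_pos: [-419.8, -460.0, 543.8]
orientation: [-2.744, -0.362, -1.142]
ft_force: [-0.7, 0.0, -0.4]
width: 83.4
grasp_force: 0.0
```

```bash
python3 -c "
from h import *
from workcell import ctrl
o=ctrl.get_obs();print(o['qpos'].round(3));plan(o,(0,0,0),14.4)
legs(o,[(-570,-190,520),(-700,-230,600),(-800,-260,700)])
"
```

```text
[-2.45   0.605  0.866  0.389  2.394 -0.955]
t 33.5 pos [-419.8 -460.   543.8] xyaw 13.6 tilt 45.58 zax [ 0.677  0.226 -0.7  ] turn -0.015 then shift [ 521.  -341.2  543.8] now-frame [ -26.  -302.4  769.1] w 83.4 F [-0.7  0.  -0.4] g 0.0
(-570, -190, 520) 7 rows of [-0.0107, -0.0428, -0.0034]
(-700, -230, 600) 4 rows of [-0.0095, -0.0002, -0.0383]
(-800, -260, 700) 4 rows of [-0.0004, -0.0008, -0.0361]
```

>>> arm_command([
  {"linear": [-0.0107,-0.0428,-0.0034],"turn": 0},
  {"linear": [-0.0107,-0.0428,-0.0034],"turn": 0},
  {"linear": [-0.0107,-0.0428,-0.0034],"turn": 0},
  {"linear": [-0.0107,-0.0428,-0.0034],"turn": 0},
  {"linear": [-0.0107,-0.0428,-0.0034],"turn": 0},
  {"linear": [-0.0107,-0.0428,-0.0034],"turn": 0},
  {"linear": [-0.0107,-0.0428,-0.0034],"turn": 0},
])

```text
t: 34.2
ee_pos: [-570.0, -190.4, 516.1]
orientation: [-2.741, -0.361, -1.145]
ft_force: [-0.5, -0.9, -0.6]
width: 83.5
grasp_force: 0.0
```

>>> arm_command([
  {"linear": [0,0,-0.04],"turn": 0},
  {"linear": [0,0,-0.04],"turn": 0},
  {"linear": [0,0,-0.04],"turn": 0},
  {"linear": [0,0,-0.04],"turn": 0},
  {"linear": [0,0,-0.04],"turn": 0},
  {"linear": [0,0,-0.04],"turn": 0},
  {"linear": [0,0,0],"turn": 0},
])

```text
t: 34.9
ee_pos: [-652.6, -219.9, 607.4]
orientation: [-2.806, -0.382, -1.034]
ft_force: [0.7, 0.4, -0.2]
width: 83.3
grasp_force: 0.0
```

```bash
python3 -c "
from h import *
from workcell import ctrl
o=ctrl.get_obs();print(o['qpos'].round(3));plan(o,(0,0,0),14.4)
"
```

```text
[-2.831  0.796  0.367 -0.013  2.69  -1.541]
t 34.9 pos [-652.6 -219.9  607.4] xyaw 14.6 tilt 40.74 zax [ 0.62   0.205 -0.758] turn 0.004 then shift [686.8 -50.7 607.4] now-frame [125.1 -10.2 909.6] w 83.3 F [ 0.7  0.4 -0.2] g 0.0
```

>>> arm_command([
  {"linear": [-0.025,0,-0.04],"turn": 0},
  {"linear": [-0.025,0,-0.04],"turn": 0},
  {"linear": [-0.025,0,-0.04],"turn": 0},
  {"linear": [-0.025,0,-0.04],"turn": 0},
  {"linear": [-0.025,0,-0.04],"turn": 0},
  {"linear": [-0.025,0,-0.04],"turn": 0},
  {"linear": [-0.025,0,-0.04],"turn": 0},
  {"linear": [-0.025,0,-0.04],"turn": 0},
  {"linear": [0,0,0],"turn": 0},
])

```text
t: 35.8
ee_pos: [-717.1, -232.4, 579.5]
orientation: [-2.887, -0.398, -0.859]
ft_force: [0.6, 0.1, 0.4]
width: 83.4
grasp_force: 0.0
```

```bash
python3 -c "
from h import *
from workcell import ctrl
o=ctrl.get_obs();print(o['qpos'].round(3));plan(o,(0,0,0),14.4)
"
```

```text
[-2.841  0.947  0.087 -0.021  2.689 -1.56 ]
t 35.8 pos [-717.1 -232.4  579.5] xyaw 15.2 tilt 33.36 zax [ 0.522  0.172 -0.835] turn 0.014 then shift [752.4 -46.8 579.5] now-frame [310.8 -10.4 898.6] w 83.4 F [0.6 0.1 0.4] g 0.0
```

>>> arm_command([
  {"linear": [0.02,0,-0.044],"turn": 0},
  {"linear": [0.02,0,-0.044],"turn": 0},
  {"linear": [0.018,0,-0.045],"turn": 0},
  {"linear": [0.016,0,-0.045],"turn": 0},
  {"linear": [0.014,0,-0.046],"turn": 0},
  {"linear": [0.012,0,-0.046],"turn": 0},
  {"linear": [0.01,0,-0.046],"turn": 0},
  {"linear": [0,0,0],"turn": 0},
])

```text
t: 36.6
ee_pos: [-642.3, -212.3, 739.2]
orientation: [-2.996, -0.417, -0.54]
ft_force: [0.3, 0.7, 0.9]
width: 83.3
grasp_force: 0.0
```

```bash
python3 -c "
from h import *
from workcell import ctrl
o=ctrl.get_obs();print(o['qpos'].round(3));plan(o,(0,0,0),14.4)
"
```

```text
[-2.836  0.726  0.086 -0.022  2.69  -1.559]
t 36.6 pos [-642.3 -212.3  739.2] xyaw 15.6 tilt 20.62 zax [ 0.333  0.115 -0.936] turn 0.021 then shift [674.9 -45.9 739.2] now-frame [372.7 -12.  930. ] w 83.3 F [0.3 0.7 0.9] g 0.0
```

>>> arm_command([
  {"linear": [0.014,0,-0.047],"turn": 0},
  {"linear": [0.014,0,-0.047],"turn": 0},
  {"linear": [0.012,0,-0.047],"turn": 0},
  {"linear": [0.012,0,-0.047],"turn": 0},
  {"linear": [0.01,0,-0.047],"turn": 0},
  {"linear": [0.01,0,-0.047],"turn": 0},
  {"linear": [0.01,0,-0.047],"turn": 0},
  {"linear": [0.008,0,-0.047],"turn": 0},
  {"linear": [0.008,0,-0.047],"turn": 0},
  {"linear": [0,0,0],"turn": 0},
])

```text
t: 37.6
ee_pos: [-514.9, -175.1, 898.9]
orientation: [-3.08, -0.431, -0.15]
ft_force: [1.0, -0.1, 0.3]
width: 83.6
grasp_force: 0.0
```

```bash
python3 -c "
from h import *
from workcell import ctrl
o=ctrl.get_obs();print(o['qpos'].round(3));plan(o,(0,0,0),14.4)
"
```

```text
[-2.83   0.465  0.086 -0.026  2.69  -1.56 ]
t 37.6 pos [-514.9 -175.1  898.9] xyaw 15.9 tilt 5.74 zax [ 0.091  0.041 -0.995] turn 0.026 then shift [542.3 -41.6 898.9] now-frame [451.6 -13.5 948.5] w 83.6 F [ 1.  -0.1  0.3] g 0.0
```

>>> arm_command([
  {"linear": [0.008,0,-0.047],"turn": 0},
  {"linear": [0.008,0,-0.047],"turn": 0},
  {"linear": [0.008,0,-0.047],"turn": 0},
  {"linear": [0.004,0,-0.023],"turn": 0},
  {"linear": [0,0,0],"turn": 0},
  {"linear": [0,0,0],"turn": 0},
])

```text
t: 38.2
ee_pos: [-463.2, -159.8, 944.7]
orientation: [-3.097, -0.435, -0.012]
ft_force: [-1.2, 0.7, -0.5]
width: 83.2
grasp_force: 0.0
```

```bash
python3 -c "
from h import *
from workcell import ctrl
o=ctrl.get_obs();print(o['qpos'].round(3));plan(o,(0,0,0),14.4)
legs(o,[(-420,-420,600),(-100,-620,500),(250,-520,450),(420,-150,350),rk(-90,0,250)],48)
"
```

```text
[-2.826  0.376  0.087 -0.029  2.689 -1.56 ]
t 38.2 pos [-463.2 -159.8  944.7] xyaw 16.0 tilt 0.93 zax [ 0.006  0.015 -1.   ] turn 0.027 then shift [488.4 -39.5 944.7] now-frame [480.  -13.8 949.7] w 83.2 F [-1.2  0.7 -0.5] g 0.0
(-420, -420, 600) 10 rows of [-0.0033, 0.0267, 0.0341]
(-100, -620, 500) 9 rows of [0.028, 0.0313, 0.011]
(250, -520, 450) 8 rows of [0.0454, 0.0001, 0.0067]
(420, -150, 350) 9 rows of [0.0294, -0.0342, 0.0118]
[531.8275155  -43.68208984 250.        ] 4 rows of [0.0339, -0.0175, 0.0256]
```

>>> arm_command([
  {"linear": [-0.0033,0.0267,0.0341],"turn": 0},
  {"linear": [-0.0033,0.0267,0.0341],"turn": 0},
  {"linear": [-0.0033,0.0267,0.0341],"turn": 0},
  {"linear": [-0.0033,0.0267,0.0341],"turn": 0},
  {"linear": [-0.0033,0.0267,0.0341],"turn": 0},
  {"linear": [-0.0033,0.0267,0.0341],"turn": 0},
  {"linear": [-0.0033,0.0267,0.0341],"turn": 0},
  {"linear": [-0.0033,0.0267,0.0341],"turn": 0},
  {"linear": [-0.0033,0.0267,0.0341],"turn": 0},
  {"linear": [-0.0033,0.0267,0.0341],"turn": 0},
])

```text
t: 39.2
ee_pos: [-421.6, -415.7, 606.5]
orientation: [-3.095, -0.434, -0.017]
ft_force: [0.1, 0.1, 0.6]
width: 83.3
grasp_force: 0.0
```

>>> arm_command([
  {"linear": [0.028,0.0313,0.011],"turn": 0},
  {"linear": [0.028,0.0313,0.011],"turn": 0},
  {"linear": [0.028,0.0313,0.011],"turn": 0},
  {"linear": [0.028,0.0313,0.011],"turn": 0},
  {"linear": [0.028,0.0313,0.011],"turn": 0},
  {"linear": [0.028,0.0313,0.011],"turn": 0},
  {"linear": [0.028,0.0313,0.011],"turn": 0},
  {"linear": [0.028,0.0313,0.011],"turn": 0},
  {"linear": [0.028,0.0313,0.011],"turn": 0},
])

```text
t: 40.1
ee_pos: [-99.5, -615.4, 507.4]
orientation: [-3.095, -0.434, -0.015]
ft_force: [-1.0, 0.1, -0.4]
width: 83.5
grasp_force: 0.0
```

>>> arm_command([
  {"linear": [0.0454,0,0.0067],"turn": 0},
  {"linear": [0.0454,0,0.0067],"turn": 0},
  {"linear": [0.0454,0,0.0067],"turn": 0},
  {"linear": [0.0454,0,0.0067],"turn": 0},
  {"linear": [0.0454,0,0.0067],"turn": 0},
  {"linear": [0.0454,0,0.0067],"turn": 0},
  {"linear": [0.0454,0,0.0067],"turn": 0},
  {"linear": [0.0454,0,0.0067],"turn": 0},
])

```text
t: 40.9
ee_pos: [250.4, -513.0, 458.3]
orientation: [-3.095, -0.434, -0.013]
ft_force: [-0.3, -0.3, -0.3]
width: 83.2
grasp_force: 0.0
```

```bash
python3 -c "
from h import *
from workcell import ctrl
o=ctrl.get_obs();print(o['qpos'].round(3));plan(o,(0,0,0),14.4)
legs(o,[(420,-150,350),rk(-80,0,200)],45)
t=ctrl.get_image('top')['frame'];s=ctrl.get_image('scene')['frame']
def z(im,x,y,w,h,k):return cv2.resize(im[y:y+h,x:x+w],None,fx=k,fy=k,interpolation=cv2.INTER_CUBIC)
cv2.imwrite('pics/c7.png',np.hstack([z(t,280,180,60,90,6),z(s,240,220,70,90,6)]))
"
```

```text
[-1.144  0.175  1.481  0.013  1.5    0.147]
t 40.9 pos [ 250.4 -513.   458.3] xyaw 16.0 tilt 1.06 zax [ 0.006  0.017 -1.   ] turn 0.027 then shift [-114.9 -559.1  458.3] now-frame [-104.6 -555.1  465.6] w 83.2 F [-0.3 -0.3 -0.3] g 0.0
(420, -150, 350) 10 rows of [0.0262, -0.0301, 0.0116]
[541.51334711 -41.19519097 200.        ] 5 rows of [0.029, -0.0138, 0.0305]
```

View pics/c7.png

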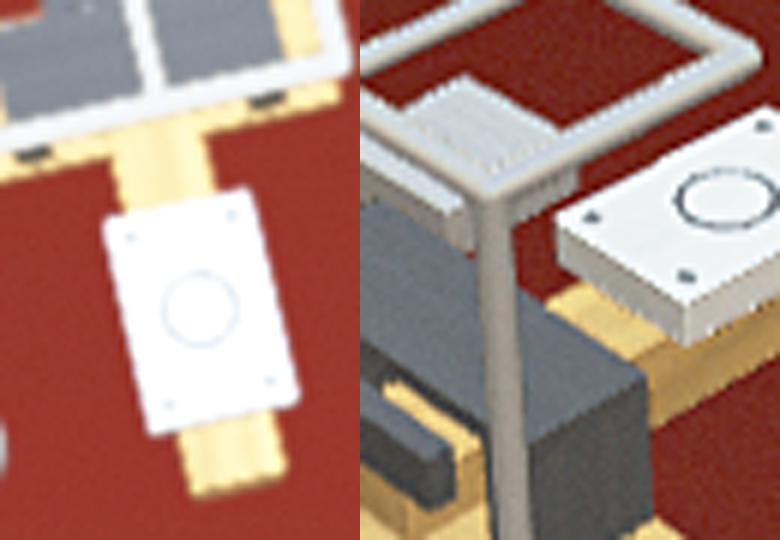

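The larger plate lies flat and clear on the rail: top-view crop corners (103,220), (250,188), (300,400), (150,436), with the circle at (201,309).

```bash
python3 -c "
from h import *
P=world('top',crop([(103,220),(250,188),(300,400),(150,436)],280,180,6),53)
print(P.round(1).tolist(),P.mean(0),world('top',crop([(201,309)],280,180,6),53),inrk(P.mean(0)))
for a,b in((3,0),(2,1)): d=P[b]-P[a];print(np.linalg.norm(d),np.degrees(np.arctan2(d[1],d[0])))
S=world('scene',crop([(52,178),(500,68),(678,297),(210,425)],420,340,8),53);print(S.mean(0))
"
```

```text
[[621.1, 11.1, 53.0], [636.6, -51.4, 53.0], [544.9, -74.5, 53.0], [528.1, -11.6, 53.0]] [582.70006594 -31.60105764  53.        ] [[583.23309017 -31.72091969  53.        ]] [-37.7  -1.   53. ]
95.69747955542245 13.676959139537377
94.56794121188157 14.103266707316896
[521.46095499 341.27250398  53.        ]
```

>>> arm_command([
  {"linear": [0.0262,-0.0301,0.0116],"turn": 0},
  {"linear": [0.0262,-0.0301,0.0116],"turn": 0},
  {"linear": [0.0262,-0.0301,0.0116],"turn": 0},
  {"linear": [0.0262,-0.0301,0.0116],"turn": 0},
  {"linear": [0.0262,-0.0301,0.0116],"turn": 0},
  {"linear": [0.0262,-0.0301,0.0116],"turn": 0},
  {"linear": [0.0262,-0.0301,0.0116],"turn": 0},
  {"linear": [0.0262,-0.0301,0.0116],"turn": 0},
  {"linear": [0.0262,-0.0301,0.0116],"turn": 0},
  {"linear": [0.0262,-0.0301,0.0116],"turn": 0.027},
])

```text
t: 42.0
ee_pos: [418.7, -149.4, 349.8]
orientation: [-3.102, -0.391, -0.013]
ft_force: [0.2, -0.9, -0.2]
width: 84.0
grasp_force: 0.0
```

>>> arm_command([
  {"linear": [0.025,-0.0138,0.03],"turn": 0},
  {"linear": [0.025,-0.0138,0.03],"turn": 0},
  {"linear": [0.025,-0.0138,0.03],"turn": 0},
  {"linear": [0.025,-0.0138,0.03],"turn": 0},
  {"linear": [0,0,0],"turn": 0},
  {"linear": [0,0,0],"turn": 0},
])

```text
t: 42.6
ee_pos: [501.9, -70.2, 231.4]
orientation: [-3.101, -0.394, -0.009]
ft_force: [-0.3, 0.1, -0.4]
width: 83.3
grasp_force: 0.0
```

```bash
python3 -c "
from h import *
from workcell import ctrl
o=ctrl.get_obs();print(o['qpos'].round(3));plan(o,rk(-41,0,50),14.4)
"
```

```text
[-0.172  0.263  1.898  0.02   0.98   1.135]
t 42.6 pos [501.9 -70.2 231.4] xyaw 14.5 tilt 0.94 zax [ 0.004  0.016 -1.   ] turn 0.001 then shift [ 84.6 -18.3 181.4] now-frame [ 83.2 -15.5 182.3] w 83.3 F [-0.3  0.1 -0.4] g 0.0
```

>>> arm_command([
  {"linear": [0.03,-0.005,0],"turn": 0},
  {"linear": [0.03,-0.005,0],"turn": 0},
  {"linear": [0.026,-0.0045,0.02],"turn": 0},
  {"linear": [0,0,0.04],"turn": 0},
  {"linear": [0,0,0.04],"turn": 0},
  {"linear": [0,0,0.03],"turn": 0},
  {"linear": [0,0,0.02],"turn": 0},
  {"linear": [0,0,0.01],"turn": 0},
  {"linear": [0,0,0],"turn": 0},
  {"linear": [0,0,0],"turn": 0},
])

```text
t: 43.6
ee_pos: [583.9, -32.6, 75.1]
orientation: [-3.103, -0.392, -0.017]
ft_force: [-0.4, -0.2, -0.0]
width: 83.7
grasp_force: 0.0
```

```bash
python3 -c "
from h import *
from workcell import ctrl
o=ctrl.get_obs();plan(o,(583,-31.6,52),14.0)
"
```

```text
t 43.6 pos [583.9 -32.6  75.1] xyaw 14.4 tilt 1.02 zax [ 0.009  0.016 -1.   ] turn 0.007 then shift [-0.6 -1.2 23.1] now-frame [-0.9 -0.9 23.1] w 83.7 F [-0.4 -0.2 -0. ] g 0.0
```

>>> arm_command([
  {"linear": [-0.001,-0.001,0.01],"turn": 0.005},
  {"linear": [0,0,0.01],"turn": 0},
  {"linear": [0,0,0.003],"turn": 0},
  {"linear": [0,0,0],"turn": 0},
  {"linear": [0,0,0],"turn": 0},
])

```text
t: 44.1
ee_pos: [582.0, -30.7, 50.6]
orientation: [-3.103, -0.385, -0.014]
ft_force: [0.8, -0.5, -0.6]
width: 83.2
grasp_force: 0.0
```

>>> arm_command([
  {"linear": [0,0,0],"turn": 0},
  {"linear": [0,0,0],"turn": 0},
  {"linear": [0,0,0],"turn": 0},
  {"linear": [0,0,0],"turn": 0},
  {"linear": [0,0,0],"turn": 0},
  {"linear": [0,0,0],"turn": 0},
  {"linear": [0,0,0],"turn": 0},
], jaw=-1)

```text
t: 44.8
ee_pos: [582.2, -30.9, 50.9]
orientation: [-3.103, -0.385, -0.014]
ft_force: [0.1, -0.8, 2.8]
width: 61.8
grasp_force: 30.0
```

```bash
python3 -c "
from h import *
from workcell import ctrl
o=ctrl.get_obs();plan(o,(583,-31.6,52),14.0)
"
```

```text
t 44.8 pos [582.2 -30.9  50.9] xyaw 14.1 tilt 0.99 zax [ 0.007  0.016 -1.   ] turn 0.002 then shift [ 0.6  0.9 -1.1] now-frame [ 0.6  0.9 -1.2] w 61.8 F [ 0.1 -0.8  2.8] g 30.0
```

>>> arm_command([
  {"linear": [0,0,-0.01],"turn": 0},
  {"linear": [-0.005,0,-0.02],"turn": 0},
  {"linear": [-0.015,0,-0.02],"turn": 0},
  {"linear": [-0.02,0,-0.02],"turn": 0},
  {"linear": [-0.02,0,-0.02],"turn": 0},
  {"linear": [0,0,0],"turn": 0.1165},
  {"linear": [0,0,0],"turn": 0.1165},
  {"linear": [0,0,0],"turn": 0.1165},
  {"linear": [0,0,0],"turn": 0.1165},
  {"linear": [0,0,0],"turn": 0},
])

```text
t: 45.8
ee_pos: [522.7, -46.8, 140.2]
orientation: [-3.106, 0.343, -0.007]
ft_force: [-0.1, -0.7, -3.2]
width: 61.6
grasp_force: 30.0
```

```bash
python3 -c "
from h import *
from workcell import ctrl
o=ctrl.get_obs();plan(o,(583,-31.6,52),-12.6)
legs(o,[(518.3,100,140),(518.3,340.2,140)],35)
"
```

```text
t 45.8 pos [522.7 -46.8 140.2] xyaw -12.6 tilt 0.98 zax [ 0.006  0.016 -1.   ] turn -0.0 then shift [ 55.5 -27.9  88.2] now-frame [ 55.2 -26.5  88.8] w 61.6 F [-0.1 -0.7 -3.2] g 30.0
(518.3, 100, 140) 5 rows of [-0.0073, -0.0284, 0.0005]
(518.3, 340.2, 140) 7 rows of [-0.0075, -0.0335, 0.0005]
```

>>> arm_command([
  {"linear": [-0.0073,-0.0284,0.0005],"turn": 0},
  {"linear": [-0.0073,-0.0284,0.0005],"turn": 0},
  {"linear": [-0.0073,-0.0284,0.0005],"turn": 0},
  {"linear": [-0.0073,-0.0284,0.0005],"turn": 0},
  {"linear": [-0.0073,-0.0284,0.0005],"turn": 0},
  {"linear": [-0.0075,-0.0335,0.0005],"turn": 0},
  {"linear": [-0.0075,-0.0335,0.0005],"turn": 0},
  {"linear": [-0.0075,-0.0335,0.0005],"turn": 0},
  {"linear": [-0.0075,-0.0335,0.0005],"turn": 0},
  {"linear": [-0.0075,-0.0335,0.0005],"turn": 0},
])

```text
t: 46.8
ee_pos: [517.8, 272.7, 140.0]
orientation: [-3.107, 0.336, -0.007]
ft_force: [1.1, -0.1, -2.8]
width: 61.9
grasp_force: 30.0
```

>>> arm_command([
  {"linear": [-0.0075,-0.0335,0.0005],"turn": 0},
  {"linear": [-0.0075,-0.0335,0.0005],"turn": 0},
  {"linear": [0,0,0],"turn": 0},
  {"linear": [0,0,0.02],"turn": 0},
  {"linear": [0,0,0.02],"turn": 0},
  {"linear": [0,0,0],"turn": 0},
  {"linear": [0,0,0],"turn": 0},
])

```text
t: 47.5
ee_pos: [518.2, 339.9, 99.9]
orientation: [-3.108, 0.34, -0.006]
ft_force: [-0.1, -0.1, -2.9]
width: 61.8
grasp_force: 30.0
```

```bash
python3 -c "
from h import *
from workcell import ctrl
o=ctrl.get_obs();plan(o,(518.3,340.2,70),-12.6)
"
```

```text
t 47.5 pos [518.2 339.9  99.9] xyaw -12.5 tilt 0.91 zax [ 0.006  0.015 -1.   ] turn 0.002 then shift [ 0.1 -0.3 29.9] now-frame [-0.   0.2 30. ] w 61.8 F [-0.1 -0.1 -2.9] g 30.0
```

>>> arm_command([
  {"linear": [0,0,0.01],"turn": 0},
  {"linear": [0,0,0.01],"turn": 0},
  {"linear": [0,0,0.006],"turn": 0},
  {"linear": [0,0,0.002],"turn": 0},
  {"linear": [0,0,0],"turn": 0},
  {"linear": [0,0,0],"turn": 0},
])

```text
t: 48.1
ee_pos: [518.8, 341.2, 72.2]
orientation: [-3.106, 0.342, -0.008]
ft_force: [-0.1, 0.2, -2.4]
width: 61.6
grasp_force: 30.0
```

```bash
python3 -c "
from h import *
from workcell import ctrl
o=ctrl.get_obs();plan(o,(518.3,340.2,69),-12.6)
s=ctrl.get_image('scene')['frame']
def z(im,x,y,w,h,k):return cv2.resize(im[y:y+h,x:x+w],None,fx=k,fy=k,interpolation=cv2.INTER_CUBIC)
cv2.imwrite('pics/c8.png',z(s,415,335,95,75,8))
"
```

```text
t 48.1 pos [518.8 341.2  72.2] xyaw -12.6 tilt 0.99 zax [ 0.007  0.016 -1.   ] turn 0.001 then shift [-0.3  1.1  3.2] now-frame [-0.3  1.1  3.2] w 61.6 F [-0.1  0.2 -2.4] g 30.0
```

View pics/c8.png

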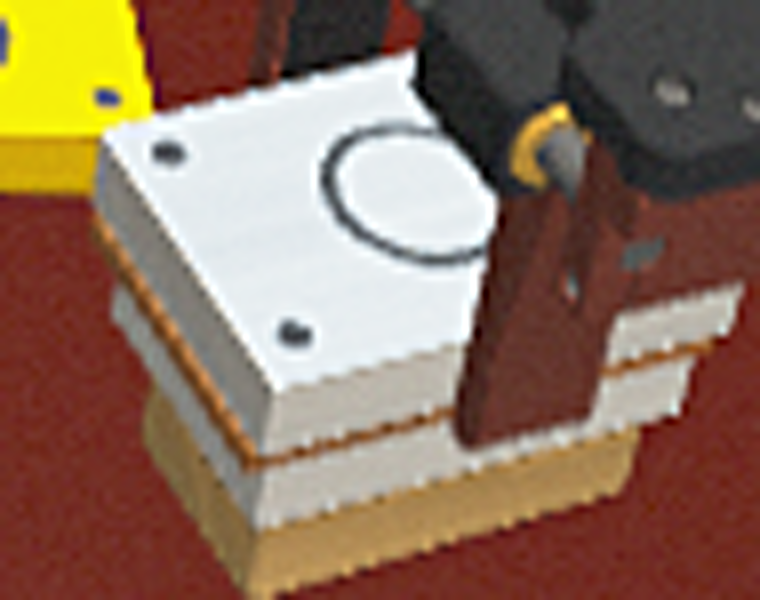

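The plate hovers about 3 mm above the sheet, sitting about 2.5 mm too far towards −x: at the left end the sheet corner (258,468) sticks out past the plate corner (268,460), and at the right end the plate (738,300) overhangs the sheet (718,345). I'll correct that and lower it.

>>> arm_command([
  {"linear": [0.0027,0.001,0],"turn": 0},
  {"linear": [0,0,0.0015],"turn": 0},
  {"linear": [0,0,0.0012],"turn": 0},
  {"linear": [0,0,0],"turn": 0},
  {"linear": [0,0,0],"turn": 0},
])

```text
t: 48.65
ee_pos: [521.1, 339.6, 69.3]
orientation: [-3.106, 0.342, -0.008]
ft_force: [-0.5, -0.0, -2.6]
width: 61.7
grasp_force: 30.0
```

```bash
python3 -c "
from h import *
from workcell import ctrl
o=ctrl.get_obs();plan(o,(520.9,339.6,69),-12.6)
"
```

```text
t 48.6 pos [521.1 339.6  69.3] xyaw -12.6 tilt 0.98 zax [ 0.007  0.016 -1.   ] turn 0.001 then shift [-0.2  0.   0.3] now-frame [-0.2  0.   0.3] w 61.7 F [-0.5 -0.  -2.6] g 30.0
```

>>> arm_command([
  {"linear": [0,0,0.0004],"turn": 0},
  {"linear": [0,0,0],"turn": 0},
])

```text
t: 48.85
ee_pos: [521.1, 339.6, 69.1]
orientation: [-3.106, 0.342, -0.008]
ft_force: [-1.5, -0.5, -1.2]
width: 61.7
grasp_force: 30.0
```

>>> arm_command([
  {"linear": [0,0,0],"turn": 0},
  {"linear": [0,0,0],"turn": 0},
  {"linear": [0,0,0],"turn": 0},
  {"linear": [0,0,0],"turn": 0},
  {"linear": [0,0,-0.015],"turn": 0},
  {"linear": [0,0,-0.03],"turn": 0},
  {"linear": [0,0,-0.04],"turn": 0},
  {"linear": [0,0,-0.04],"turn": 0},
  {"linear": [0,0,-0.03],"turn": 0},
  {"linear": [0,0,0],"turn": 0},
], jaw=0.9)

```text
t: 49.85
ee_pos: [522.4, 338.6, 230.2]
orientation: [-3.1, 0.341, -0.02]
ft_force: [0.8, 0.6, -0.4]
width: 83.5
grasp_force: 0.0
```

```bash
python3 -c "
from h import *
from workcell import ctrl
s=ctrl.get_image('scene')['frame']
def z(im,x,y,w,h,k):return cv2.resize(im[y:y+h,x:x+w],None,fx=k,fy=k,interpolation=cv2.INTER_CUBIC)
cv2.imwrite('pics/c9.png',z(s,415,335,95,75,8))
"
```

```text
(no output)
```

View pics/c9.png

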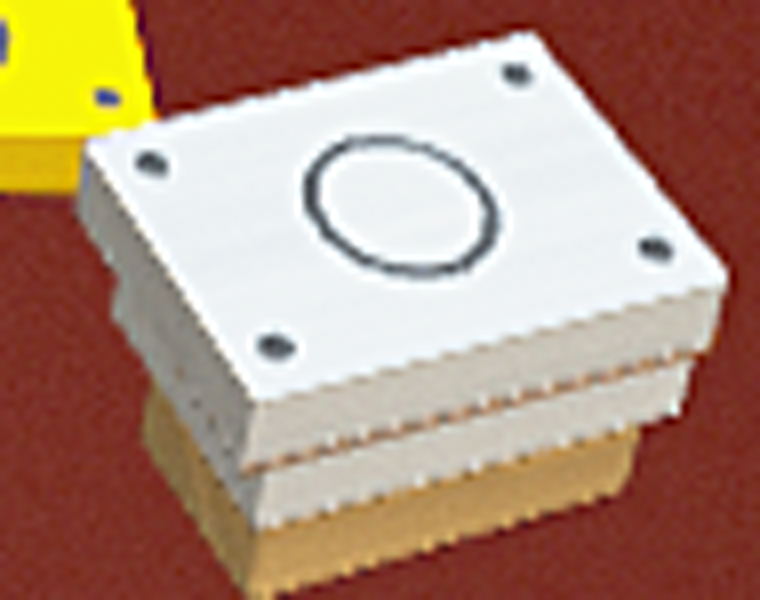

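The stack is flat, square and nearly flush, with plate corners at (88,148), (540,35), (725,275) and (255,402). The gripper is clear of it.

```bash
python3 -c "
from workcell import ctrl
print(ctrl.close_job())
"
```

```text
the job is handed in; nothing more can be done
None
```

The job is handed in at about 50 s of the 72 s, with no verdict returned: the separator lies on the smaller plate, the larger plate lies flat and square on it within about 2 mm by eye, and I saw no sign of the guard or bystanders being touched, though I took no final picture of them.

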